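Set out paint pots from the carousel

ROBOT

A 7-joint arm with a two-finger parallel gripper is mounted at the origin on the work surface. World frame = base frame: x ahead of the robot, y to its left, z up, the work surface at z = 0. Lengths are in m, angles in rad, forces in N, time in s.
With the tool pointing down it reaches from about 0.35 to 0.9 m from the base axis. Payload 7.2 kg.
Tool frame: the origin (TCP) lies at the very end of the fingers, on their centre line; the grasp point (between the pads) lies 19 mm behind it; z points along the fingers, y is the line along which they close (so a half turn about z gives the same grasp; the last joint's range is limited). The gripper opens to 85 mm and grips with 20 to 120 N. Pads are 22 mm wide; open, the fingers measure 114 mm over their backs; the gripper's body (76 mm by 85 mm) begins 54 mm behind the grasp point. The pads swing forward as they close: fully open they stand 13 mm farther back than shut.
Start: joints at [-1.319, 0.411, -0.013, 1.596, 0.006, 1.134, -0.082], TCP at [0.196, 0.593, 0.231] pointing down, gripper open.
Joint ranges: [-2.95, 2.95], [-0.29, 1.99], [-1.47, 1.44], [0.14, 2.54], [-1.03, 4.17], [0.13, 1.85], [-2.86, 2.86]. Speed limits (rad/s): [2.39, 2.39, 3.01, 3.01, 3.14, 3.14, 3.14].

INTERFACE

Orientations are given as [roll, pitch, yaw] about the fixed x, y, z axes, in that order (R = Rz(yaw) Ry(pitch) Rx(roll)).
In Python, from cell import * gives the robot as it stands.
- The arm moves only by the shell command python3 -m inch 'ROWS' [FORCE]. ROWS is JSON, one flat list of numbers, 7 for each row, row after row: the shift along the tool's x, y, z in cm, then the turn, a rotation vector about the tool's x, y, z in degrees, then the closure in counts, from 0 (fully open) to 255 (shut). A call has 1 to 8 rows; each row is the pose to reach, as a shift and turn from the pose commanded when the call began, along the tool's axes at that moment; what a row does not reach only later rows make up. A row lasts 1/12 s, in which the tool goes at most 41.7 mm and 7.16 degrees, less where a joint would pass 70% of its speed; a pose out of reach is approached as far as the arm can. A call with a gripper value outside its range is refused whole. The fingers move at their own pace and stop on an object; FORCE is the grip in N (left out, the last holds). Time passes only in rows, so rows that repeat a pose let the fingers close. It gives the time, the measured TCP pose, the force, the opening and the grip force at its end, in the units of the state.
- get_obs(): the state, without advancing time (a new reading comes with each control period).
- read_camera(name): name is "scene" or "side" or "wrist"; returns a dict with "image" (384x512x3 uint8, blue, green, red), "vfov" (degrees; the focal length in pixels is half the picture's height over the tangent of half this angle, whatever the lens; pixels are square), "cx", "cy" (the principal point, pixels), "extrinsics" (4x4, takes a point from camera to world coordinates). Camera axes: x right, y up, looking along -z (the intrinsics and any distortion apply to the point x, -y, -z); pixel columns grow to the right and rows downward; lengths in m; the calibration is good to about 2 mm. A picture is of the moment at which its call begins. There is no depth.
- job_done(): hands the job in; it is judged then, once.
The state is a dict: "clock": time; "joints": joint angles; "qvel": joint speeds; "joint_torque": joint torques, N m; "ee_pos": TCP position; "eef_rot": TCP orientation; "ft_force": force on the tool from outside, world axes, zero at the start; "wrist_torque": the same for the moment, N m; "gripper_width": opening from 0.0 (shut) to 1.0 (fully open); "grip_force": force on a finger pad.
Only numpy, scipy, OpenCV 4.12 (cv2) and the standard library are available. Lean on these libraries where they do the work, as an engineer would, in place of code of your own. Each camera call takes 0.05 s, during which the arm holds its last target. There are 200 camera calls.

TASK

Set out the paints for the art class: for every coloured mat on the table, turn the paint carousel by its knob until the pot of that colour stands in the open slot of the clear cover, lift the pot out and stand it upright in the middle of the mat of its colour. Put the black-lidded pot that was left out on the table back upright into a bay of the carousel that has become empty, and leave the other pots without a mat in the carousel. Do not push about the mats or anything else on the table, and at the end leave the carousel turned so that the crayon bay is in the middle of the open slot.

Things in the scene. Friction and masses are not known exactly. Their poses are not given: they have to be found in the camera images.
- carousel: the carousel's fixed foot, screwed to the table. Origin on the table at the carousel's axis; its -x axis points to the open side, roughly to the robot. A clear flat cover (underside 100 mm, top 104 mm above the table) stands over it on four posts at x = -90 and 150, y = +-165 mm; it spans x = -105 to 165, y = +-174 mm, but for a slot (see opening)
- opening (a point): point fixed on the foot, 105 mm from the axis towards the robot, 30 mm above the table (height of the deck's top): the middle of the place where pots can be taken. The clear cover leaves a blue-edged slot here, open to the robot's side: in the carousel's frame all of x below 40 mm with |y| below 84 mm. Elsewhere the cover bars the way from above
- rotor (a joint): angle of the turning part, anticlockwise from above, 0 where it stands at the start; no end stops, friction about 0.06 N m, stays where left. Wooden deck, radius 155 mm, top 30 mm above the table; hub of radius 50 mm up to 80 mm; rim lip 13 mm above the deck; five equal bays, walls 18 mm high; bay middles at 180, 252, 324, 36, 108 degrees about z from the knob's x axis
- knob (a point): centre of the black bar knob on the carousel's axis, 132 mm above the table, above the cover; it turns with the deck. The bar is 52 mm long along this point's x axis, 16 mm thick along its y axis and 34 mm high (top at 149 mm, underside at 115 mm), on a 22 mm spindle. Grip the bar across its thickness and turn it about z
- crayon_bay (a point): middle of the crayon bay on the turning deck, 105 mm from the axis (the 180 degree bay), on the deck's top; this bay has a fixed white tray of crayons, 22 mm high
- pot_red: closed paint pot with a red lid, white below: upright cylinder, 50 mm across, 55 mm high, about 0.12 kg. Origin at the centre of its underside, z up through the lid. Starts in one of the four carousel bays without crayons
- pot_yellow: closed paint pot with a yellow lid, white below: upright cylinder, 50 mm across, 55 mm high, about 0.12 kg. Origin at the centre of its underside, z up through the lid. Starts in one of the four carousel bays without crayons
- pot_green: closed paint pot with a green lid, white below: upright cylinder, 50 mm across, 55 mm high, about 0.12 kg. Origin at the centre of its underside, z up through the lid. Starts in one of the four carousel bays without crayons
- pot_blue: closed paint pot with a blue lid, white below: upright cylinder, 50 mm across, 55 mm high, about 0.12 kg. Origin at the centre of its underside, z up through the lid. Starts in one of the four carousel bays without crayons
- pot_black: left-out paint pot with a black lid, white below: same shape, size, weight and origin as the others. Starts on the table beyond the mats, on the robot's right
- mat_red: flat red mat of painted steel, 90 x 90 x 5 mm, 0.3 kg, lying on the table; origin at the centre of its underside, z up. It may be absent
- mat_yellow: flat yellow mat of painted steel, 90 x 90 x 5 mm, 0.3 kg, lying on the table; origin at the centre of its underside, z up. It may be absent
- mat_green: flat green mat of painted steel, 90 x 90 x 5 mm, 0.3 kg, lying on the table; origin at the centre of its underside, z up. It may be absent
- mat_blue: flat blue mat of painted steel, 90 x 90 x 5 mm, 0.3 kg, lying on the table; origin at the centre of its underside, z up. It may be absent
- tape: roll of paper tape lying flat, 90 mm across, 24 mm high; not part of the job. Origin at its underside
- glue: white glue bottle, 48 mm across, 130 mm high; not part of the job. Origin at its underside
- brush: paint brush 170 mm long lying between the mats; not part of the job. Origin at its underside (handle end to -x)
- water_cup: grey cup, 72 mm across, 85 mm high; not part of the job. Origin at its underside
- eraser: white eraser 45 x 22 x 14 mm; not part of the job. Origin at its underside
- cutout: yellow cardboard fish, about 220 x 90 x 5 mm, lying flat; not part of the job. Origin at its underside
- pencil_case: blue pencil case 200 x 75 x 45 mm; not part of the job. Origin at its underside
Things that resemble listed ones, but are neither listed nor needed, are in the scene too. Several things look just like the pot_black: the one meant starts farthest to the robot's right.

How it is judged:
By the outcome, as a careful person would: the job done as asked, in the order asked, and still so for the second after the job is handed in, with the robot touching nothing.
Of mat_red, mat_yellow, mat_green, mat_blue only 2 to 3 are there at a start; the rules pass over those that are not, and their reading is None.
At some moment in a run one of pot_red, pot_yellow, pot_green, pot_blue, pot_black may be knocked a few centimetres aside while the robot is not near it.
It also fails if it takes over 210 s, if anything falls off the work surface, if the arm or the gripper's body presses on something with over 40 N, if the wrist force passes 120 N, or if a joint passes its speed limit or range.

## Working session

There is one attempt and no reset: what is moved stays moved. The work goes in short steps, Python scripts to look and compute and a shell command to move; the robot and the scene stay as the last step left them, time stands still between calls to the robot, and variables do not carry over. Pictures are saved under pics/ and viewed, at most 14 in all, crops included, and the job is handed in when it is done.

```bash
ls; mkdir -p pics
python3 - <<'E'
from cell import *
import cv2
o=get_obs();print({k:(o[k] if not hasattr(o[k],'round') else o[k]) for k in('clock','ee_pos','eef_rot','gripper_width')})
for n in("scene","side"):
    c=read_camera(n);cv2.imwrite(f"pics/{n}0.png",cv2.resize(c["image"],(800,600),interpolation=cv2.INTER_CUBIC));print(n,{k:c[k] for k in c if k!="image"})
E
```

```text
pics
{'clock': 0.0, 'ee_pos': array([0.19633658, 0.59283606, 0.23043776]), 'eef_rot': array([-3.13996926e+00,  9.70939206e-05,  2.82182728e+00]), 'gripper_width': 0.9976789728265231}
scene {'vfov': 50.00139777557885, 'cx': 263.0241520533482, 'cy': 182.8703259168034, 'extrinsics': array([[ 0.24737389, -0.51240184,  0.82234452,  1.81781154],
       [ 0.96862294,  0.10976225, -0.22298397, -0.28010507],
       [ 0.02399501,  0.85170218,  0.52347649,  0.92410103],
       [ 0.        ,  0.        ,  0.        ,  1.        ]])}
side {'vfov': 43.51105463729694, 'cx': 257.41157532259075, 'cy': 200.08654917271036, 'extrinsics': array([[ 0.8919648 ,  0.3303021 , -0.30870587,  0.01579479],
       [-0.45188281,  0.62994086, -0.63164582, -1.00471851],
       [-0.0141675 ,  0.70290472,  0.71114291,  1.29140683],
       [ 0.        ,  0.        ,  0.        ,  1.        ]])}
```

View pics/scene0.png

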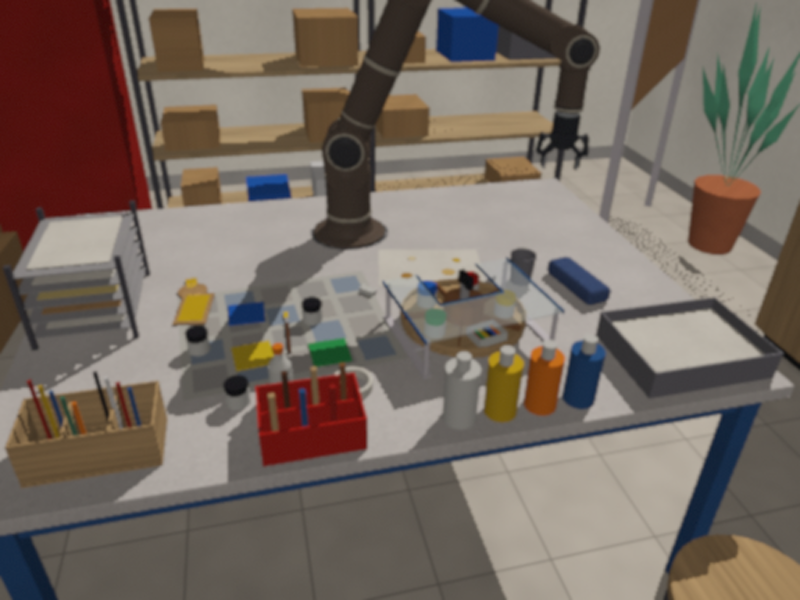

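View pics/side0.png

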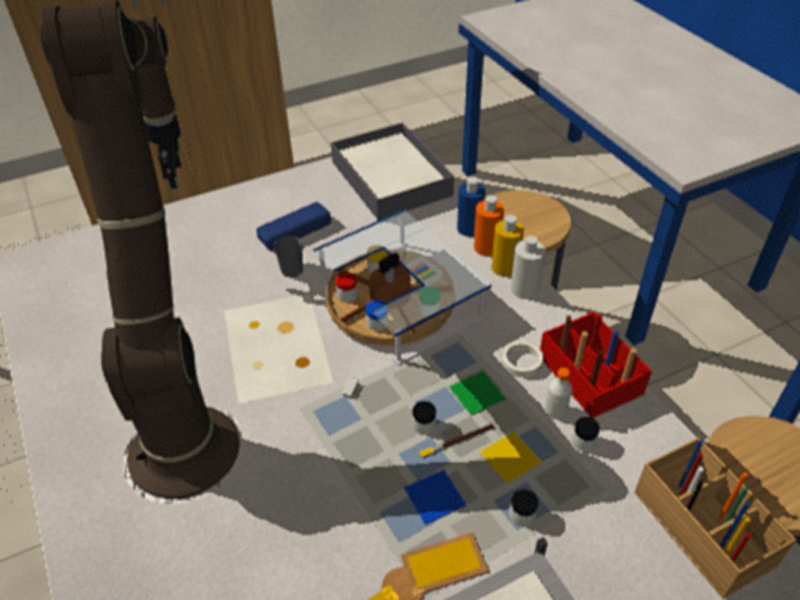

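Scene: black-lidded pots at (311,308), (196,338) and (236,388). The same three in the side view are at (424,412), (523,503) and (586,430). The mats are green (477,392), yellow (510,457) and blue (433,497) in the side view, with no red mat. The knob is at (388,263) and the crayons at (430,270).

```bash
cat > h.py <<'E'
from cell import *
import cv2, numpy as np
def ray(c,u,v):
    f=192/np.tan(np.radians(c["vfov"])/2); E=np.array(c["extrinsics"])
    d=E[:3,:3]@np.array([(u-c["cx"])/f,-(v-c["cy"])/f,-1.]); return E[:3,3],d/np.linalg.norm(d)
def onz(c,u,v,z):
    o,d=ray(c,u,v); return o+d*(z-o[2])/d[2]
def tri(c1,p1,c2,p2):
    o1,d1=ray(c1,*p1);o2,d2=ray(c2,*p2)
    s=np.linalg.lstsq(np.c_[d1,-d2],o2-o1,rcond=None)[0];a=o1+s[0]*d1;b=o2+s[1]*d2
    return (a+b)/2,np.linalg.norm(a-b)
def proj(c,P):
    f=192/np.tan(np.radians(c["vfov"])/2); E=np.array(c["extrinsics"]);q=E[:3,:3].T@(np.array(P)-E[:3,3])
    return c["cx"]+f*q[0]/-q[2],c["cy"]-f*q[1]/-q[2]
RNG={'red':[((0,140,50),(8,255,255)),((172,140,50),(180,255,255))],'yellow':[((20,120,60),(34,255,255))],'green':[((45,80,40),(85,255,255))],'blue':[((100,150,40),(125,255,255))],'black':[((0,0,0),(180,120,45))]}
def blobs(img,col,lo=20,hi=1e6):
    h=cv2.cvtColor(img,cv2.COLOR_BGR2HSV);m=0
    for a,b in RNG[col]: m=m|cv2.inRange(h,a,b)
    n,l,s,c=cv2.connectedComponentsWithStats(m)
    return [(c[i].round(1),s[i][4],s[i][2],s[i][3]) for i in range(1,n) if lo<=s[i][4]<=hi],l
E
python3 - <<'E'
from h import *
np.set_printoptions(precision=3,suppress=True)
for n in("scene","side"):
    c=read_camera(n)
    for k in RNG:
        b,_=blobs(c["image"],k)
        for p,a,w,h in b:
            if 110<p[1]<370 : print(n,k,p,a,w,h,"z5",onz(c,*p,.005)[:2],"z55",onz(c,*p,.055)[:2],"z85",onz(c,*p,.085)[:2])
E
```

```text
scene red [302.9 177.4] 25 7 7 z5 [0.366 0.294] z55 [0.445 0.262] z85 [0.493 0.244]
scene red [198.9 268.6] 3011 70 59 z5 [ 0.834 -0.216] z55 [ 0.887 -0.219] z85 [ 0.92  -0.221]
scene red [ 78.9 259.8] 75 9 27 z5 [ 0.708 -0.586] z55 [ 0.768 -0.569] z85 [ 0.805 -0.559]
scene red [ 26.7 266.8] 73 12 27 z5 [ 0.706 -0.74 ] z55 [ 0.767 -0.715] z85 [ 0.803 -0.7  ]
scene yellow [122.1 180.7] 35 7 6 z5 [ 0.232 -0.468] z55 [ 0.318 -0.458] z85 [ 0.37  -0.452]
scene yellow [123.6 196.6] 292 22 18 z5 [ 0.359 -0.458] z55 [ 0.438 -0.449] z85 [ 0.486 -0.443]
scene yellow [161.2 227.1] 380 28 19 z5 [ 0.591 -0.322] z55 [ 0.658 -0.32 ] z85 [ 0.698 -0.318]
scene yellow [321.4 248.1] 812 26 45 z5 [0.827 0.201] z55 [0.881 0.175] z85 [0.913 0.159]
scene yellow [ 31.2 263.7] 121 13 33 z5 [ 0.694 -0.729] z55 [ 0.755 -0.705] z85 [ 0.792 -0.69 ]
scene green [210.7 225.1] 370 27 19 z5 [ 0.618 -0.147] z55 [ 0.683 -0.155] z85 [ 0.723 -0.159]
scene blue [171.2 119.4] 349 27 16 z5 [-0.394 -0.225] z55 [-0.273 -0.228] z85 [-0.201 -0.23 ]
scene blue [275.3 183.2] 32 8 7 z5 [0.388 0.162] z55 [0.465 0.138] z85 [0.512 0
[... 4026 characters left out ...]
  0.171] z55 [-0.003  0.126] z85 [-0.002  0.098]
side black [271.2 263.7] 153 14 14 z5 [ 0.48  -0.149] z55 [ 0.462 -0.182] z85 [ 0.452 -0.202]
side black [375.4 273.8] 170 16 15 z5 [ 0.762 -0.341] z55 [ 0.733 -0.367] z85 [ 0.715 -0.382]
side black [131.2 294.8] 1050 56 48 z5 [ 0.031 -0.052] z55 [ 0.03  -0.089] z85 [ 0.03  -0.112]
side black [ 90.8 292.3] 25 8 7 z5 [-0.081  0.016] z55 [-0.078 -0.023] z85 [-0.075 -0.047]
side black [444.4 316.5] 40 10 17 z5 [ 0.851 -0.564] z55 [ 0.818 -0.581] z85 [ 0.799 -0.592]
side black [335.5 321. ] 228 18 17 z5 [ 0.551 -0.427] z55 [ 0.53  -0.449] z85 [ 0.518 -0.463]
side black [346.  350.3] 28 5 7 z5 [ 0.526 -0.52 ] z55 [ 0.506 -0.539] z85 [ 0.494 -0.55 ]
```

```bash
cat >> h.py <<'E'
from scipy.spatial.transform import Rotation as Ro
def to(x,y,z,yaw=None):
    """yaw: direction (deg) of tool x in world, or None to keep; picks nearest half turn"""
    o=get_obs();R=Ro.from_euler('xyz',o["eef_rot"]);cur=np.degrees(o["eef_rot"][2])
    d=R.inv().apply(np.array([x,y,z])-o["ee_pos"])*100
    yw=cur if yaw is None else yaw
    yw=cur+((yw-cur+90)%180-90) if yaw is not None else cur
    t=(R.inv()*Ro.from_euler('xyz',[180,0,yw],degrees=True)).as_rotvec(degrees=True)
    print("shift",d.round(2),"turn",t.round(1),"dist/row4.17:",round(np.linalg.norm(d)/4.17,1),"q7",round(float(o["joints"][6]),2))
def st():
    o=get_obs();print(round(o["clock"],1),o["ee_pos"].round(4),np.degrees(o["eef_rot"]).round(1),"w",round(o["gripper_width"],3),"gf",np.round(o["grip_force"],1),"F",o["ft_force"].round(1),"q",np.round(o["joints"],2))
E
python3 - <<'E'
from h import *
c=read_camera("wrist");R=Ro.from_euler('xyz',get_obs()["eef_rot"]);E=np.array(c["extrinsics"])
print(c["vfov"],c["cx"],c["cy"],R.inv().apply(E[:3,3]-get_obs()["ee_pos"]),(R.inv().as_matrix()@E[:3,:3]).round(3))
to(0.42,0.17,0.33)
E
```

```text
62.595168035667186 253.68464156149005 195.2548039145228 [ 0.06704156 -0.00083286 -0.14237377] [[ 0.001  0.964  0.264]
 [ 1.    -0.001  0.   ]
 [ 0.001  0.264 -0.964]]
shift [-34.53 -33.15  -9.89] turn [-0.  0. -0.] dist/row4.17: 11.7 q7 -0.08
```

```bash
python3 -m inch '[0,0,-5,0,0,0,0, -4,-4,-9.9,0,0,0,0, -8,-7,-9.9,0,0,0,0, -11,-10,-9.9,0,0,0,0, -14,-13,-9.9,0,0,0,0, -17,-16,-9.9,0,0,0,0, -20,-19,-9.9,0,0,0,0, -23,-22,-9.9,0,0,0,0]' && python3 -m inch '[-3,-3,0,0,0,0,0, -6,-6,0,0,0,0,0, -9,-8.5,0,0,0,0,0, -11.5,-11,0,0,0,0,0, -11.5,-11,0,0,0,0,0, -11.5,-11,0,0,0,0,0]'
python3 - <<'E'
from h import *
st();c=read_camera("wrist");cv2.imwrite("pics/w1.png",cv2.resize(c["image"],(800,600)));np.save("w1.npy",c,allow_pickle=True)
E
```

```text
clock: 0.92
ee_pos: [0.3271, 0.348, 0.3302]
eef_rot: [3.141, 0.0, 2.822]
ft_force: [1.3, -0.3, -0.5]
gripper_width: 0.998
grip_force: 0.0
clock: 1.42
ee_pos: [0.4019, 0.2076, 0.3302]
eef_rot: [3.141, 0.0, 2.817]
ft_force: [-1.5, 1.0, -0.1]
gripper_width: 1.0
grip_force: 0.0
1.4 [0.4019 0.2076 0.3302] [180.    0.  161.4] w 1.0 gf 0.0 F [-1.5  1.  -0.1] q [-0.84  0.02  0.27  1.86 -0.01  1.26  0.67]
```

View pics/w1.png

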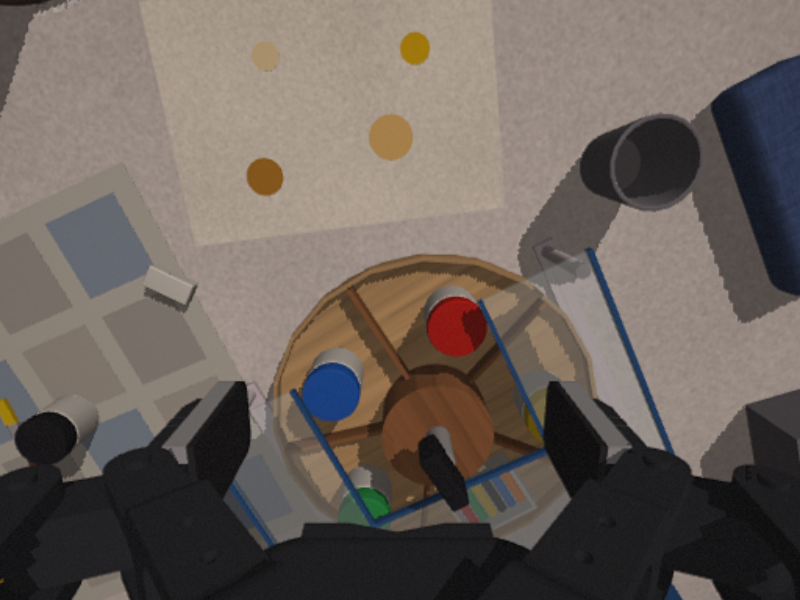

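View: blue lid (332,391), red (457,325), yellow (545,415, half hidden), green (363,505), knob bar (445,470), crayons (500,495), slot corners (293,392), (375,522), (545,455), (482,303).

Run:
```python
from h import *
np.set_printoptions(precision=4,suppress=True)
c=np.load("w1.npy",allow_pickle=True).item();k=.64
P=[onz(c,u*k,v*k,.102)[:2] for u,v in((293,392),(375,522),(545,455),(482,303))]
a=P[0]-P[1];b=P[3]-P[2];print(P,np.linalg.norm(P[1]-P[2]))
xax=-(a/np.linalg.norm(a)+b/np.linalg.norm(b));xax/=np.linalg.norm(xax)
C=(P[1]+P[2])/2-.04*xax;print("C",C,"xaxis deg",np.degrees(np.arctan2(*xax[::-1])),"slot mid",C-.105*xax)
for col in("red","blue","green","yellow"):
    for p,ar,w,h in blobs(c["image"],col,150)[0]:
        q=onz(c,*p,.085)[:2];d=q-C;print(col,p,ar,w,h,q,"r",np.linalg.norm(d),"ang",np.degrees(np.arctan2(d[1],d[0])))
for u,v in((430,437),(456,508)): print("knob end?",onz(c,u*k,v*k,.149)[:2])
print("hub centre", onz(c,438*k,430*k,.08)[:2])
```

```text
[array([0.4775, 0.0923]), array([0.6173, 0.1148]), array([0.5998, 0.2738]), array([0.454 , 0.2597])] 0.15996413413277344
C [0.5689 0.1892] xaxis deg 7.311665236721282 slot mid [0.4647 0.1758]
red [291.9 208.8] 1157 39 39 [0.4716 0.2354] r 0.10766772063439964 ang 154.55082449183493
blue [402.3 221.9] 386 55 131 [0.5345 0.3667] r 0.18081818565553145 ang 100.94650812946551
blue [326.6 234.1] 198 41 87 [0.5197 0.2687] r 0.09353339470827385 ang 121.72318717597726
blue [216.3 266.9] 1540 97 106 [0.5183 0.1144] r 0.09026498623494648 ang -124.04785261513565
blue [322.2 299.4] 210 52 25 [0.6126 0.2374] r 0.06512490073725126 ang 47.80026040634923
green [239.5 320.8] 253 22 20 [0.6087 0.1162] r 0.0831278159207034 ang -61.34012252390407
yellow [265.3  30.4] 301 19 21 [0.2625 0.2672] r 0.31615774260761564 ang 165.70367822774085
knob end? [0.5252 0.1916]
knob end? [0.5897 0.1922]
hub centre [0.5608 0.1926]
```

Run:
```python
from h import *
to(.566,.19,.28,190)
```

```text
shift [-16.26   3.37   5.  ] turn [  0.   -0.  -28.4] dist/row4.17: 4.2 q7 0.67
```

```bash
python3 -m inch '[-4,1,1,0,0,-7,0, -8,2,2,0,0,-14,0, -12,2.5,3,0,0,-21,0, -16.3,3.4,5,0,0,-28,0, -16.3,3.4,5,0,0,-28,0, -16.3,3.4,5,0,0,-28,0]'
python3 - <<'E'
from h import *
st();c=read_camera("wrist");cv2.imwrite("pics/w2.png",cv2.resize(c["image"],(800,600)));np.save("w2.npy",c,allow_pickle=True)
E
```

```text
clock: 1.97
ee_pos: [0.568, 0.1909, 0.2765]
eef_rot: [-3.139, -0.004, -2.971]
ft_force: [-0.6, 0.5, -0.3]
gripper_width: 1.001
grip_force: 0.0
2.0 [0.568  0.1909 0.2765] [-179.9   -0.2 -170.3] w 1.001 gf 0.0 F [-0.6  0.5 -0.3] q [-0.65  0.34  0.32  1.62 -0.11  1.21  1.44]
```

View pics/w2.png

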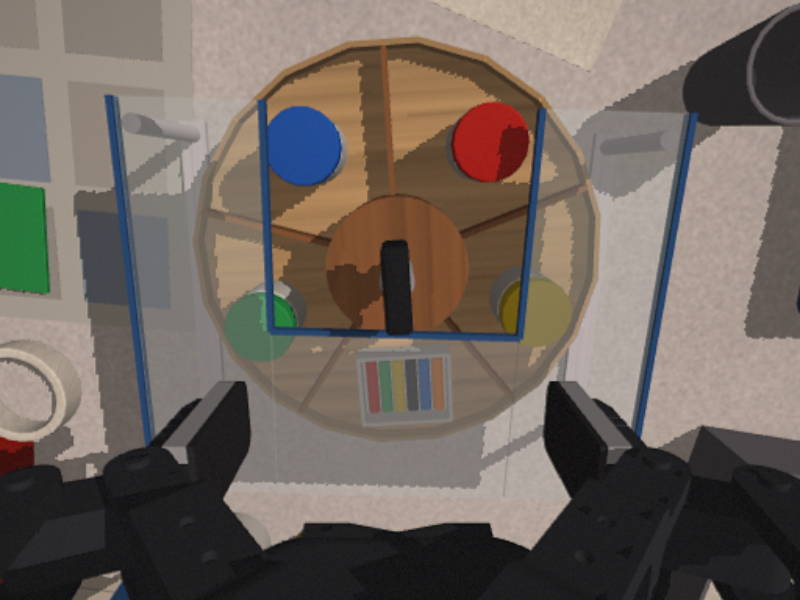

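Bar knob top spans (395,241)–(399,333), centred (397,287). Hub centre (397,266), blue lid (303,146), red (491,141), slot corners (262,100), (271,331), (521,338), (542,108), green mat at left (20,238).

Run:
```python
from h import *
np.set_printoptions(precision=4,suppress=True)
c=np.load("w2.npy",allow_pickle=True).item();k=.64
f=lambda u,v,z:onz(c,u*k,v*k,z)[:2]
C=f(397,287,.149);print("knob",C,f(395,241,.149),f(399,333,.149),"hub",f(397,266,.08))
P=[f(*p,.102) for p in((262,100),(271,331),(521,338),(542,108))]
print(P,np.linalg.norm(P[1]-P[2]))
x=-((P[0]-P[1])+(P[3]-P[2]));y=P[2]-P[1]
print("xaxis",np.degrees(np.arctan2(x[1],x[0])),"y-90",np.degrees(np.arctan2(y[1],y[0]))-90);x/=np.linalg.norm(x);print("C2",(P[1]+P[2])/2-.04*x)
for n,p in dict(blue=(303,146),red=(491,141)).items():
    q=f(*p,.085);d=q-C;print(n,q,np.linalg.norm(d),np.degrees(np.arctan2(d[1],d[0])))
q=f(405,388,.052);d=q-C;print("cray",q,np.linalg.norm(d),np.degrees(np.arctan2(d[1],d[0])))
```

```text
knob [0.5637 0.1896] [0.5384 0.1841] [0.5903 0.1954] hub [0.5646 0.1897]
[array([0.475 , 0.0921]), array([0.619 , 0.1127]), array([0.595 , 0.2803]), array([0.4509, 0.2584])] 0.16925209546602216
xaxis 8.379344637917418 y-90 8.168691747455554
C2 [0.5674 0.1907]
blue [0.4967 0.1163] 0.09933357346546756 -132.4495107625466
red [0.473  0.2352] 0.10150437977589206 153.31328327892183
cray [0.6671 0.214 ] 0.10623478910508861 13.241541802483045
```

Run:
```python
from h import *
to(.5645,.190,.115,192.5)
```

```text
shift [ 0.17 -0.1  16.26] turn [-0.1 -0.2 -2.8] dist/row4.17: 3.9 q7 1.43
```

```bash
python3 -m inch '[0.2,-0.1,3,0,0,-3,0, 0.2,-0.1,6.5,0,0,-3,0, 0.2,-0.1,10,0,0,-3,0, 0.2,-0.1,13,0,0,-3,0, 0.2,-0.1,15.5,0,0,-3,0, 0.2,-0.1,16.2,0,0,-3,0, 0.2,-0.1,16.2,0,0,-3,0, 0.2,-0.1,16.2,0,0,-3,255]' 50 && python3 -m inch '[0,0,0,0,0,0,255,0,0,0,0,0,0,255,0,0,0,0,0,0,255,0,0,0,0,0,0,255,0,0,0,0,0,0,255,0,0,0,0,0,0,255,0,0,0,0,0,0,255,0,0,0,0,0,0,255]'
```

```text
clock: 2.68
ee_pos: [0.5648, 0.1904, 0.1192]
eef_rot: [3.141, 0.001, -2.919]
ft_force: [-0.3, -0.1, -0.1]
gripper_width: 0.888
grip_force: 0.0
clock: 3.35
ee_pos: [0.5652, 0.19, 0.1196]
eef_rot: [3.14, 0.002, -2.92]
ft_force: [-3.0, 0.6, 10.2]
gripper_width: 0.174
grip_force: 89.8
```

```bash
python3 -m inch '[0,0,0,0,0,5,255,0,0,0,0,0,11,255,0,0,0,0,0,17,255,0,0,0,0,0,23,255,0,0,0,0,0,29,255,0,0,0,0,0,35,255,0,0,0,0,0,40,255,0,0,0,0,0,40,255]' && python3 -m inch '[0,0,0,0,0,0,255,0,0,0,0,0,0,0,0,0,0,0,0,0,0,0,0,0,0,0,0,0,0,0,0,0,0,0,0,0,0,-3,0,0,0,0,0,0,-7,0,0,0,0,0,0,-10,0,0,0,0]'
python3 - <<'E'
from h import *
st();to(.465,.175,.26,188)
E
```

```text
clock: 4.02
ee_pos: [0.5655, 0.1915, 0.1196]
eef_rot: [3.138, 0.0, 2.66]
ft_force: [-3.2, 4.6, 10.5]
gripper_width: 0.18
grip_force: 90.0
clock: 4.68
ee_pos: [0.5648, 0.1885, 0.2195]
eef_rot: [-3.141, 0.0, 2.664]
ft_force: [1.2, 0.5, 0.7]
gripper_width: 1.003
grip_force: 0.0
4.7 [0.5648 0.1885 0.2195] [-180.     0.   152.6] w 1.003 gf 0.0 F [1.2 0.5 0.7] q [-0.77  0.39  0.5   1.71 -0.21  1.09  0.88]
shift [ 8.24 -5.79 -4.04] turn [ -0.   -0.  -35.4] dist/row4.17: 2.6 q7 0.88
```

```bash
python3 -m inch '[2,-1.5,-1,0,0,-6,0,4,-3,-2,0,0,-12,0,6,-4.5,-3,0,0,-18,0,8.2,-5.8,-4,0,0,-24,0,8.2,-5.8,-4,0,0,-30,0,8.2,-5.8,-4,0,0,-35,0,8.2,-5.8,-4,0,0,-35,0,8.2,-5.8,-4,0,0,-35,0]'
cat >> h.py <<'E'
def lid(col,z,lo=300,save=None):
    """round lid below the tool: centroid of blob nearest TCP's foot"""
    c=read_camera("wrist");t=get_obs()["ee_pos"]
    if save: cv2.imwrite(save,cv2.resize(c["image"],(800,600)))
    out=[]
    for p,a,w,h in blobs(c["image"],col,lo)[0]:
        q=onz(c,*p,z);out.append((np.linalg.norm(q[:2]-t[:2]),p,a,w,h,q.round(4)))
    for o in sorted(out,key=lambda o:o[0])[:3]: print(col,*o)
C=np.array([.5645,.190])
E
python3 - <<'E'
from h import *
st();lid("blue",.085,300,"pics/w3.png")
E
```

```text
clock: 5.35
ee_pos: [0.4653, 0.175, 0.2578]
eef_rot: [-3.142, -0.0, -3.011]
ft_force: [-0.2, -0.4, -0.2]
gripper_width: 1.001
grip_force: 0.0
5.3 [0.4653 0.175  0.2578] [-180.    -0.  -172.5] w 1.001 gf 0.0 F [-0.2 -0.4 -0.2] q [-0.81  0.17  0.4   1.89 -0.07  1.11  1.32]
blue 0.003819614615274752 [257.8 176. ] 1768 47 47 [0.4634 0.1783 0.085 ]
blue 0.12445884794865003 [182.7 263.2] 762 70 133 [0.5712 0.1096 0.085 ]
blue 0.12771904410880847 [320.6 269.9] 863 86 134 [0.5593 0.2615 0.085 ]
```

View pics/w3.png

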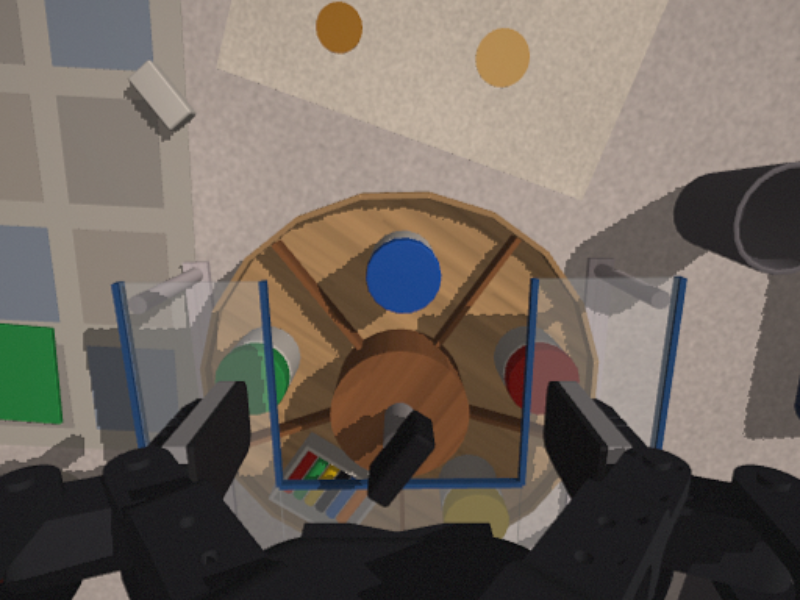

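Blue lid is at (403,275) in the slot, clear between the bay walls. Descending.

```bash
python3 -m inch '[0.1,0.35,3.5,0,0,0,0,0.1,0.35,7.5,0,0,0,0,0.1,0.35,11.5,0,0,0,0,0.1,0.35,15,0,0,0,0,0.1,0.35,18,0,0,0,0,0.1,0.35,20,0,0,0,0,0.1,0.35,20.6,0,0,0,0,0.1,0.35,20.6,0,0,0,0]' 30 && python3 -m inch '[0,0,0,0,0,0,255,0,0,0,0,0,0,255,0,0,0,0,0,0,255,0,0,0,0,0,0,255,0,0,0,0,0,0,255,0,0,0,0,0,0,255]' && python3 -m inch '[0,0,-1.5,0,0,0,255,0,0,-4,0,0,0,255,0,0,-7,0,0,0,255,0,0,-10,0,0,0,255,0,0,-13,0,0,0,255,0,0,-15,0,0,0,255,0,0,-15,0,0,0,255]'
python3 - <<'E'
from h import *
st();to(.408,-.26,.21)
E
```

```text
clock: 6.07
ee_pos: [0.463, 0.1778, 0.0502]
eef_rot: [-3.14, -0.003, -3.01]
ft_force: [0.1, 0.4, 0.2]
gripper_width: 0.999
grip_force: 0.0
clock: 6.57
ee_pos: [0.4648, 0.1791, 0.0535]
eef_rot: [3.14, 0.003, -3.008]
ft_force: [-0.4, -0.3, 6.6]
gripper_width: 0.575
grip_force: 30.4
clock: 7.15
ee_pos: [0.4661, 0.1795, 0.2069]
eef_rot: [3.138, 0.008, -3.008]
ft_force: [0.4, 0.2, -0.5]
gripper_width: 0.576
grip_force: 31.7
7.2 [0.4661 0.1795 0.2069] [ 179.8    0.4 -172.3] w 0.576 gf 31.7 F [ 0.4  0.2 -0.5] q [-0.81  0.22  0.4   1.95 -0.11  0.98  1.35]
shift [ 11.61 -42.78  -0.56] turn [0.2 0.4 0. ] dist/row4.17: 10.6 q7 1.35
```

```bash
python3 - <<'E'
from h import *
to(.50,-.22,.27)
E
python3 -m inch '[-1,-3,-1,0,0,0,255,-1,-7,-3,0,0,0,255,-1,-11,-5,0,0,0,255,-0.5,-15,-6,0,0,0,255,0,-19,-6,0,0,0,255,0.5,-23,-6,0,0,0,255,1,-27,-6,0,0,0,255,1.5,-31,-6,0,0,0,255]' && python3 -m inch '[0,-4,0,0,0,0,255,0,-7,0,0,0,0,255,0,-9,0,0,0,0,255,0,-9,0,0,0,0,255,0,-9,0,0,0,0,255]'
python3 - <<'E'
from h import *
st()
c=read_camera("wrist");cv2.imwrite("pics/w4.png",cv2.resize(c["image"],(800,600)));np.save("w4.npy",c,allow_pickle=True)
for k in("blue","yellow","green"):
  for p,a,w,h in blobs(c["image"],k,300)[0]: print(k,p,a,w,h,onz(c,*p,.005).round(4))
E
```

```text
shift [  1.91 -40.02  -6.48] turn [0.2 0.4 0. ] dist/row4.17: 9.7 q7 1.35
clock: 7.82
ee_pos: [0.4897, -0.1322, 0.2619]
eef_rot: [3.141, 0.001, -3.007]
ft_force: [1.2, -0.3, -0.5]
gripper_width: 0.578
grip_force: 31.8
clock: 8.23
ee_pos: [0.5017, -0.2206, 0.2613]
eef_rot: [3.141, -0.001, -3.01]
ft_force: [-0.0, 0.9, -1.3]
gripper_width: 0.581
grip_force: 31.9
8.2 [ 0.5017 -0.2206  0.2613] [ 180.    -0.  -172.5] w 0.581 gf 31.9 F [-0.   0.9 -1.3] q [-0.2   0.29  0.66  1.78 -0.19  1.14  2.22]
blue [171.4  70.1] 6043 80 90 [ 0.4039 -0.3324  0.005 ]
blue [471.1 249.1] 534 25 115 [0.5796 0.0902 0.005 ]
blue [253.8 275.9] 11605 123 121 [ 0.6596 -0.2001  0.005 ]
yellow [58.  30.9] 3454 61 70 [ 0.379  -0.4639  0.005 ]
yellow [168.5 211.9] 4105 71 65 [ 0.5807 -0.325   0.005 ]
green [315.  227.3] 593 37 28 [ 0.5765 -0.1281  0.005 ]
```

View pics/w4.png

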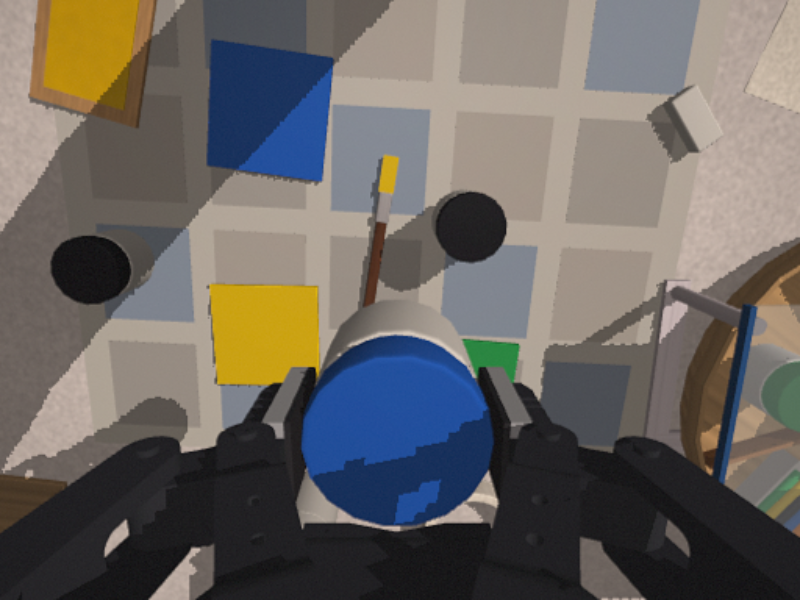

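Blue mat at (270,110) → (0.404,-0.332); yellow mat (265,335); black pots at (470,227) and (90,270).

Run:
```python
from h import *
to(.404,-.3325,.08)
```

```text
shift [11.21 -9.94 18.13] turn [ 0.1 -0.  -0. ] dist/row4.17: 5.6 q7 2.22
```

```bash
python3 -m inch '[3,-2.5,1,0,0,6,255,6,-5,3,0,0,12,255,9,-8,6,0,0,18,255,11.2,-10,9,0,0,24,255,11.2,-10,12.5,0,0,30,255,11.2,-10,16,0,0,30,255,11.2,-10,18.5,0,0,30,255,11.2,-10,18.5,0,0,30,255]'
python3 - <<'E'
from h import *
st();to(.404,-.3325,.031)
E
```

```text
clock: 8.95
ee_pos: [0.4027, -0.3298, 0.0724]
eef_rot: [3.14, -0.008, 2.754]
ft_force: [-0.6, 1.8, -1.5]
gripper_width: 0.581
grip_force: 31.9
8.9 [ 0.4027 -0.3298  0.0724] [179.9  -0.5 157.8] w 0.581 gf 31.9 F [-0.6  1.8 -1.5] q [ 0.08  0.52  0.68  2.03 -0.47  0.76  2.23]
shift [-0.25 -0.21  4.14] turn [ 0.1 -0.5 -0. ] dist/row4.17: 1.0 q7 2.23
```

```bash
python3 -m inch '[-0.1,-0.2,1,0,0,0,255,-0.1,-0.2,2,0,0,0,255,-0.1,-0.2,3,0,0,0,255,-0.1,-0.2,3.6,0,0,0,255,-0.1,-0.2,3.8,0,0,0,255,-0.1,-0.2,3.8,0,0,0,255]'; python3 -c "
from h import *
st()"
```

```text
clock: 9.45
ee_pos: [0.405, -0.3358, 0.0388]
eef_rot: [3.141, -0.0, 2.752]
ft_force: [0.6, -0.2, -1.9]
gripper_width: 0.572
grip_force: 31.9
9.4 [ 0.405  -0.3358  0.0388] [180.   -0.  157.7] w 0.572 gf 31.9 F [ 0.6 -0.2 -1.9] q [ 0.13  0.57  0.63  2.04 -0.53  0.69  2.28]
```

```bash
python3 -m inch '[0.2,0.25,0.3,0,0,0,255,0.2,0.25,0.6,0,0,0,255,0.2,0.25,0.8,0,0,0,255,0.2,0.25,0.8,0,0,0,255]'; python3 -c "
from h import *
st()"
```

```text
clock: 9.78
ee_pos: [0.404, -0.3327, 0.0306]
eef_rot: [3.141, -0.0, 2.752]
ft_force: [0.1, 0.1, -1.3]
gripper_width: 0.575
grip_force: 31.9
9.8 [ 0.404  -0.3327  0.0306] [180.   -0.  157.7] w 0.575 gf 31.9 F [ 0.1  0.1 -1.3] q [ 0.13  0.58  0.62  2.05 -0.54  0.67  2.28]
```

```bash
python3 -m inch '[0,0,0.15,0,0,0,255,0,0,0.25,0,0,0,255,0,0,0.25,0,0,0,255,0,0,0.25,0,0,0,255]'; python3 -m inch '[0,0,0,0,0,0,120,0,0,0,0,0,0,60,0,0,0,0,0,0,0,0,0,0,0,0,0,0,0,0,0,0,0,0,0,0,0,0,0,0,0,0,0,0,-3,0,0,0,0,0,0,-7,0,0,0,0]';  python3 -m inch '[0,0,-4,0,0,0,0,0,0,-8,0,0,0,0,0,0,-12,0,0,0,0,0,0,-16,0,0,0,0,0,0,-16,0,0,0,0]'
python3 - <<'E'
from h import *
st();lid("blue",.06,300);to(.5645,.190,.25,152.5)
E
```

```text
clock: 10.12
ee_pos: [0.4041, -0.333, 0.0285]
eef_rot: [3.141, 0.0, 2.752]
ft_force: [-0.6, -0.3, 1.4]
gripper_width: 0.574
grip_force: 32.2
clock: 10.78
ee_pos: [0.4021, -0.3315, 0.0967]
eef_rot: [3.141, -0.006, 2.752]
ft_force: [0.9, -0.1, -0.1]
gripper_width: 1.002
grip_force: 0.0
clock: 11.2
ee_pos: [0.4061, -0.3358, 0.2654]
eef_rot: [-3.141, 0.011, 2.751]
ft_force: [1.1, -1.7, 0.5]
gripper_width: 0.997
grip_force: 0.0
11.2 [ 0.4061 -0.3358  0.2654] [-180.     0.6  157.6] w 0.997 gf 0.0 F [ 1.1 -1.7  0.5] q [-0.1   0.26  0.86  1.84 -0.22  1.13  2.02]
blue 0.011007143522027939 [256.8 158.3] 4579 89 89 [ 0.396 -0.329  0.06 ]
shift [ 5.22 54.55  1.2 ] turn [0.  0.4 5.2] dist/row4.17: 13.1 q7 2.02
```

```bash
python3 -m inch '[0,4,0,0,0,0,0,1,8,0,0,0,0,0,1,12,0,0,0,2,0,2,16,0,0,0,2,0,2,20,0,0,0,3,0,3,24,0,0,0,4,0,3,28,0,0,0,5,0,3.5,32,0,0,0,5,0]'; python3 -m inch '[0,4,0,0,0,0,0,0.5,8,0,0,0,0,0,1,12,0,0,0,0,0,1.5,16,0,0,0,0,0,1.7,20,0,0,0,0,0,1.7,22.5,0,0,0,0,0,1.7,22.5,0,0,0,0,0,1.7,22.5,0,0,0,0,0]';python3 - <<'E'
from h import *
st();to(.5645,.190,.117,152.5)
E
```

```text
clock: 11.92
ee_pos: [0.4931, -0.0215, 0.2577]
eef_rot: [3.141, -0.001, 2.664]
ft_force: [1.9, 0.1, -0.8]
gripper_width: 0.998
grip_force: 0.0
clock: 12.58
ee_pos: [0.5808, 0.1854, 0.2564]
eef_rot: [-3.139, -0.001, 2.667]
ft_force: [-0.0, -0.3, 0.6]
gripper_width: 0.999
grip_force: 0.0
12.6 [0.5808 0.1854 0.2564] [-1.798e+02 -1.000e-01  1.528e+02] w 0.999 gf 0.0 F [-0.  -0.3  0.6] q [-0.83  0.41  0.61  1.63 -0.25  1.18  0.93]
shift [ 1.64 -0.3  13.95] turn [-0.2 -0.1  0.3] dist/row4.17: 3.4 q7 0.93
```

```bash
python3 -m inch '[1.6,-0.3,2,0,0,0,0,1.6,-0.3,6,0,0,0,0,1.6,-0.3,9.5,0,0,0,0,1.6,-0.3,12,0,0,0,0,1.6,-0.3,13.8,0,0,0,0,1.6,-0.3,13.8,0,0,0,0,1.6,-0.3,13.8,0,0,0,0]' 50; python3 -m inch '[0,0,0,0,0,0,255,0,0,0,0,0,0,255,0,0,0,0,0,0,255,0,0,0,0,0,0,255,0,0,0,0,0,0,255,0,0,0,0,0,0,255,0,0,0,0,0,0,255,0,0,0,0,0,0,255]'; python3 -m inch '[0,0,0,0,0,5,255,0,0,0,0,0,10,255,0,0,0,0,0,15,255,0,0,0,0,0,20,255,0,0,0,0,0,25,255,0,0,0,0,0,30,255,0,0,0,0,0,36,255,0,0,0,0,0,36,255]'; python3 -m inch '[0,0,0,0,0,5,255,0,0,0,0,0,10,255,0,0,0,0,0,15,255,0,0,0,0,0,20,255,0,0,0,0,0,25,255,0,0,0,0,0,30,255,0,0,0,0,0,36,255,0,0,0,0,0,36,255]'; python3 -c "
from h import *
st()"
```

```text
clock: 13.17
ee_pos: [0.5651, 0.187, 0.1199]
eef_rot: [-3.139, -0.001, 2.663]
ft_force: [0.4, -0.6, 0.1]
gripper_width: 0.999
grip_force: 0.0
clock: 13.83
ee_pos: [0.5669, 0.1907, 0.1213]
eef_rot: [3.138, 0.001, 2.666]
ft_force: [2.2, 5.2, 2.2]
gripper_width: 0.174
grip_force: 50.2
clock: 14.5
ee_pos: [0.5672, 0.191, 0.1213]
eef_rot: [3.138, -0.001, 2.031]
ft_force: [4.4, 4.6, 2.0]
gripper_width: 0.182
grip_force: 50.5
clock: 15.17
ee_pos: [0.5676, 0.1911, 0.1213]
eef_rot: [3.138, -0.003, 1.403]
ft_force: [5.2, 5.1, 1.7]
gripper_width: 0.174
grip_force: 50.4
15.2 [0.5676 0.1911 0.1213] [179.8  -0.2  80.4] w 0.174 gf 50.4 F [5.2 5.1 1.7] q [-1.01  0.62  0.87  1.82 -0.57  0.97 -0.06]
```

```bash
python3 -m inch '[0,0,0,0,0,0,0,0,0,0,0,0,0,0,0,0,0,0,0,0,0,0,0,0,0,0,0,0,0,0,-4,0,0,0,0,0,0,-8,0,0,0,0,0,0,-12,0,0,0,0,0,0,-14,0,0,0,0]'; python3 -m inch '[0,0,0,0,0,-7,0,0,0,0,0,0,-14,0,0,0,0,0,0,-21,0,0,0,0,0,0,-28,0,0,0,0,0,0,-35,0,0,0,0,0,0,-42,0,0,0,0,0,0,-49,0,0,0,0,0,0,-54,0]'
python3 - <<'E'
from h import *
st();to(.465,.175,.26,188)
E
```

```text
clock: 15.83
ee_pos: [0.5672, 0.1879, 0.2649]
eef_rot: [3.138, -0.002, 1.407]
ft_force: [0.1, -0.6, -0.2]
gripper_width: 1.003
grip_force: 0.0
clock: 16.5
ee_pos: [0.5656, 0.1883, 0.2604]
eef_rot: [-3.141, -0.0, 2.357]
ft_force: [-0.2, 0.3, 0.3]
gripper_width: 0.998
grip_force: 0.0
16.5 [0.5656 0.1883 0.2604] [-180.   -0.  135.] w 0.998 gf 0.0 F [-0.2  0.3  0.3] q [-0.95  0.4   0.76  1.67 -0.29  1.19  0.66]
shift [ 6.18 -8.05  0.04] turn [ -0.  -0. -53.] dist/row4.17: 2.4 q7 0.66
```

```bash
python3 -m inch '[2,-2.5,0,0,0,-7,0,4,-5,0,0,0,-14,0,6.2,-8,0,0,0,-21,0,6.2,-8,0,0,0,-28,0,6.2,-8,0,0,0,-35,0,6.2,-8,0,0,0,-42,0,6.2,-8,0,0,0,-49,0,6.2,-8,0,0,0,-53,0]';python3 -m inch '[0,0,0,0,0,0,0,0,0,0,0,0,0,0]'
python3 - <<'E'
from h import *
st();lid("green",.085,300,"pics/w5.png");lid("red",.085,100);lid("yellow",.085,100)
E
```

```text
clock: 17.17
ee_pos: [0.4651, 0.1762, 0.2605]
eef_rot: [3.141, -0.0, -3.001]
ft_force: [-0.3, -0.9, 1.0]
gripper_width: 1.002
grip_force: 0.0
clock: 17.33
ee_pos: [0.4652, 0.1762, 0.2604]
eef_rot: [3.141, -0.0, -3.011]
ft_force: [0.4, -0.0, 0.2]
gripper_width: 0.995
grip_force: 0.0
17.3 [0.4652 0.1762 0.2604] [ 180.    -0.  -172.5] w 0.995 gf 0.0 F [ 0.4 -0.   0.2] q [-1.    0.17  0.63  1.89 -0.11  1.11  1.37]
green 0.007695377581015861 [250.2 170.7] 1804 48 48 [0.4595 0.1712 0.085 ]
green 0.26498816090858324 [ 18.3 238.6] 2294 40 64 [ 0.5667 -0.0685  0.085 ]
red 0.08237119425001412 [183.9 209.5] 133 23 12 [0.51   0.1072 0.085 ]
yellow 0.09346280427697382 [182.4 225.1] 152 19 13 [0.5278 0.107  0.085 ]
```

```bash
python3 -m inch '[0.6,-0.4,3.5,0,0,0,0,0.6,-0.4,7.5,0,0,0,0,0.6,-0.4,11.5,0,0,0,0,0.6,-0.4,15,0,0,0,0,0.6,-0.4,18,0,0,0,0,0.6,-0.4,20.4,0,0,0,0,0.6,-0.4,20.8,0,0,0,0,0.6,-0.4,20.8,0,0,0,0]' 30 && python3 -m inch '[0,0,0,0,0,0,255,0,0,0,0,0,0,255,0,0,0,0,0,0,255,0,0,0,0,0,0,255,0,0,0,0,0,0,255,0,0,0,0,0,0,255]' && python3 -m inch '[0,0,-1.5,0,0,0,255,0,0,-4,0,0,0,255,0,0,-7,0,0,0,255,0,0,-10,0,0,0,255,0,0,-13,0,0,0,255,0,0,-16,0,0,0,255,0,0,-19,0,0,0,255,0,0,-20,0,0,0,255]'
python3 - <<'E'
from h import *
st();to(.66,-.05,.26)
E
```

```text
clock: 18.15
ee_pos: [0.4591, 0.1712, 0.0513]
eef_rot: [-3.14, -0.003, -3.009]
ft_force: [1.0, 0.1, 0.7]
gripper_width: 0.999
grip_force: 0.0
clock: 18.65
ee_pos: [0.4609, 0.1725, 0.0541]
eef_rot: [3.14, 0.003, -3.008]
ft_force: [-1.5, -0.1, 6.0]
gripper_width: 0.576
grip_force: 30.1
clock: 19.32
ee_pos: [0.4616, 0.1722, 0.2573]
eef_rot: [3.138, 0.006, -3.008]
ft_force: [0.9, 0.3, -1.0]
gripper_width: 0.576
grip_force: 31.9
19.3 [0.4616 0.1722 0.2573] [ 179.8    0.4 -172.4] w 0.576 gf 31.9 F [ 0.9  0.3 -1. ] q [-1.02  0.16  0.65  1.91 -0.11  1.09  1.38]
shift [-16.71 -24.66  -0.26] turn [0.2 0.4 0. ] dist/row4.17: 7.1 q7 1.38
```

```bash
python3 -m inch '[-2,-3,-1,0,0,0,255,-4.5,-6,-1,0,0,0,255,-7,-10,-1,0,0,0,255,-9.5,-14,-1,0,0,0,255,-12,-17.5,-1,0,0,0,255,-14.5,-21,-1,0,0,0,255,-16.7,-24.6,-1,0,0,0,255,-16.7,-24.6,-1,0,0,0,255]'; python3 -m inch '[0,0,0,0,0,0,255,0,0,0,0,0,0,255]'
python3 - <<'E'
from h import *
st();lid("green",.005,300)
lid("yellow",.005,300)
lid("black",.055,300)
E
```

```text
clock: 19.98
ee_pos: [0.6601, -0.0557, 0.2619]
eef_rot: [-3.138, 0.0, -3.012]
ft_force: [-1.6, -0.3, -0.3]
gripper_width: 0.573
grip_force: 32.1
clock: 20.15
ee_pos: [0.658, -0.0508, 0.2617]
eef_rot: [-3.141, -0.001, -3.01]
ft_force: [-0.7, -0.0, -0.8]
gripper_width: 0.574
grip_force: 32.1
20.1 [ 0.658  -0.0508  0.2617] [-1.800e+02 -1.000e-01 -1.725e+02] w 0.574 gf 32.1 F [-0.7 -0.  -0.8] q [-0.46  0.52  0.7   1.5  -0.34  1.25  1.99]
green 0.11191865642283667 [179.3 113.8] 5543 76 81 [ 0.609 -0.15   0.005]
green 0.15753196463943878 [253.9 274.7] 11575 123 121 [ 0.8141 -0.0304  0.005 ]
yellow 0.28086263386320637 [36.4 72.7] 5861 78 83 [ 0.5845 -0.3196  0.005 ]
yellow 0.3754774859589148 [386.  367.3] 922 42 40 [0.9439 0.1946 0.005 ]
black 0.21814323197296684 [253.8 335.6] 39453 512 149 [ 0.8739 -0.019   0.055 ]
```

```bash
python3 -m inch '[2,-3,2,0,0,5,255,4,-6,5,0,0,10,255,6.1,-9.2,8,0,0,15,255,6.1,-9.2,12,0,0,15,255,6.1,-9.2,15.5,0,0,15,255,6.1,-9.2,18.5,0,0,15,255,6.1,-9.2,20.8,0,0,15,255,6.1,-9.2,20.8,0,0,15,255]'; python3 -m inch '[0,0,0,0,0,0,255,0,0,0,0,0,0,255]'
python3 - <<'E'
from h import *
st();to(.609,-.150,.030)
E
```

```text
clock: 20.97
ee_pos: [0.607, -0.1459, 0.0499]
eef_rot: [3.14, -0.007, 3.016]
ft_force: [-1.9, 0.4, -2.3]
gripper_width: 0.58
grip_force: 32.0
clock: 21.13
ee_pos: [0.6112, -0.1485, 0.0562]
eef_rot: [3.142, 0.002, 3.015]
ft_force: [0.4, 0.6, -1.3]
gripper_width: 0.576
grip_force: 32.0
21.1 [ 0.6112 -0.1485  0.0562] [1.800e+02 1.000e-01 1.727e+02] w 0.576 gf 32.0 F [ 0.4  0.6 -1.3] q [-0.28  0.69  0.65  1.77 -0.53  0.86  2.06]
shift [ 0.2  -0.18  2.62] turn [0.  0.1 0. ] dist/row4.17: 0.6 q7 2.06
```

```bash
python3 -m inch '[0.2,-0.2,0.8,0,0,0,255,0.2,-0.2,1.6,0,0,0,255,0.2,-0.2,2.2,0,0,0,255,0.2,-0.2,2.6,0,0,0,255,0.2,-0.2,2.75,0,0,0,255,0.2,-0.2,2.75,0,0,0,255,0.2,-0.2,2.75,0,0,0,255]'
```

```text
clock: 21.72
ee_pos: [0.6079, -0.1505, 0.0286]
eef_rot: [3.14, 0.0, 3.014]
ft_force: [-6.2, 3.1, 17.0]
gripper_width: 0.578
grip_force: 34.3
```

```bash
python3 -m inch '[0,0,-0.15,0,0,0,255,0,0,-0.15,0,0,0,255,0,0,-0.15,0,0,0,120,0,0,-0.15,0,0,0,60,0,0,-0.15,0,0,0,0,0,0,-0.15,0,0,0,0,0,0,-0.15,0,0,0,0,0,0,-3,0,0,0,0]'; python3 -m inch '[0,0,-4,0,0,0,0,0,0,-8,0,0,0,0,0,0,-12,0,0,0,0,0,0,-16,0,0,0,0,0,0,-20,0,0,0,0,0,0,-21,0,0,0,0]'
python3 - <<'E'
from h import *
st();lid("green",.06,300,"pics/w6.png");to(.5645,.190,.25,80.4);to(.5645,.190,.25,250)
E
```

```text
clock: 22.38
ee_pos: [0.6047, -0.1493, 0.0524]
eef_rot: [3.141, -0.008, 3.014]
ft_force: [-0.7, 1.3, 2.0]
gripper_width: 0.999
grip_force: 0.0
clock: 22.88
ee_pos: [0.6099, -0.1522, 0.2736]
eef_rot: [-3.141, 0.009, 3.013]
ft_force: [1.1, -1.6, 0.9]
gripper_width: 0.997
grip_force: 0.0
22.9 [ 0.6099 -0.1522  0.2736] [-180.     0.5  172.6] w 0.997 gf 0.0 F [ 1.1 -1.6  0.9] q [-0.38  0.46  0.8   1.58 -0.35  1.24  1.92]
green 0.010222679380273466 [256.3 159.4] 4508 78 77 [ 0.6003 -0.1488  0.06  ]
shift [ 8.9  33.33  2.21] turn [ -0.4   0.4 -87.7] dist/row4.17: 8.3 q7 1.92
shift [ 8.9  33.33  2.21] turn [ -0.3   0.4 -77.3] dist/row4.17: 8.3 q7 1.92
```

View pics/w6.png

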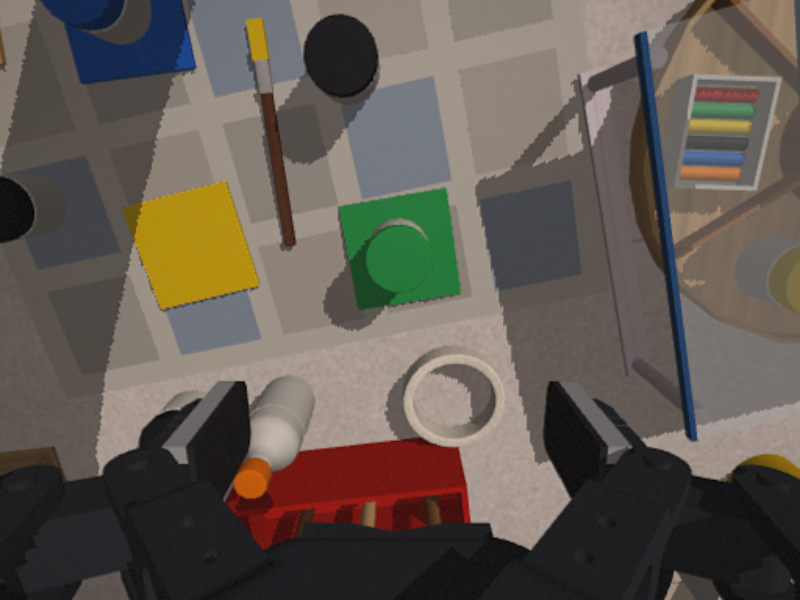

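Green stands on its mat (398,255). The yellow pot is next, and needs the deck turned by −144.5°.

```bash
python3 -m inch '[1,4,0,0,0,7,0,2,8,0,0,0,14,0,3,12,0,0,0,21,0,4,16,0,0,0,28,0,5,20,0,0,0,35,0,6,24,0,0,0,42,0,7.5,28,0,0,0,49,0,9,32,0,0,0,56,0]'; python3 -m inch '[0,0,0,0,0,7,0,0,0,0,0,0,14,0,0,0,0,0,0,21,0,0,0,0,0,0,28,0,0,0,0,0,0,35,0,0,0,0,0,0,36,0,0,0,0,0,0,36,0]'
python3 - <<'E'
from h import *
st();to(.5645,.190,.118,80.4)
E
```

```text
clock: 23.6
ee_pos: [0.559, 0.1781, 0.2662]
eef_rot: [-3.141, 0.0, 2.03]
ft_force: [0.7, 0.6, 0.1]
gripper_width: 0.995
grip_force: 0.0
clock: 24.18
ee_pos: [0.5596, 0.1762, 0.2661]
eef_rot: [-3.141, 0.001, 1.41]
ft_force: [0.4, -0.5, -0.2]
gripper_width: 0.998
grip_force: 0.0
24.2 [0.5596 0.1762 0.2661] [-1.80e+02  1.00e-01  8.08e+01] w 0.998 gf 0.0 F [ 0.4 -0.5 -0.2] q [-1.2   0.56  1.22  1.7  -0.54  1.28 -0.02]
shift [ 1.46  0.27 14.8 ] turn [-0.   0.1  0.4] dist/row4.17: 3.6 q7 -0.02
```

```bash
python3 -m inch '[1.5,0.3,0,0,0,-7,0,1.5,0.3,0,0,0,-14,0,1.5,0.3,0,0,0,-21,0,1.5,0.3,0,0,0,-28,0,1.5,0.3,0,0,0,-35,0,1.5,0.3,0,0,0,-42,0,1.5,0.3,0,0,0,-49,0,1.5,0.3,0,0,0,-56,0]'; python3 -m inch '[0,0,0,0,0,-7,0,0,0,0,0,0,-14,0,0,0,0,0,0,-21,0,0,0,0,0,0,-28,0,0,0,0,0,0,-35,0,0,0,0,0,0,-42,0,0,0,0,0,0,-49,0,0,0,0,0,0,-56,0]'; python3 -m inch '[0,0,0,0,0,-7,0,0,0,0,0,0,-14,0,0,0,0,0,0,-21,0,0,0,0,0,0,-28,0,0,0,0,0,0,-35,0,0,0,0,0,0,-42,0,0,0,0,0,0,-49,0,0,0,0,0,0,-56,0]';python3 - <<'E'
from h import *
st();to(.5645,.190,.118,80.4)
E
```

```text
clock: 24.85
ee_pos: [0.5652, 0.1903, 0.2668]
eef_rot: [3.141, -0.0, 2.396]
ft_force: [0.3, -0.1, -0.3]
gripper_width: 1.0
grip_force: 0.0
clock: 25.52
ee_pos: [0.5652, 0.1903, 0.2669]
eef_rot: [3.141, 0.0, -2.91]
ft_force: [-0.5, 0.6, -1.0]
gripper_width: 0.997
grip_force: 0.0
clock: 26.18
ee_pos: [0.5653, 0.1903, 0.267]
eef_rot: [-3.141, 0.0, -1.933]
ft_force: [-0.8, 0.6, -1.1]
gripper_width: 1.002
grip_force: 0.0
26.2 [0.5653 0.1903 0.267 ] [-180.     0.  -110.7] w 1.002 gf 0.0 F [-0.8  0.6 -1.1] q [-0.78  0.35  0.49  1.65 -0.18  1.18  2.54]
shift [ 0.06  0.07 14.9 ] turn [ -0.    0.  -11.1] dist/row4.17: 3.6 q7 2.54
```

```bash
python3 -m inch '[0,0,2,0,0,-6,0,0,0,5,0,0,-11,0,0,0,9,0,0,-11,0,0,0,12,0,0,-11,0,0,0,14,0,0,-11,0,0,0,14.7,0,0,-11,0,0,0,14.7,0,0,-11,0,0,0,14.7,0,0,-11,0]' 50; python3 -m inch '[0,0,0,0,0,0,255,0,0,0,0,0,0,255,0,0,0,0,0,0,255,0,0,0,0,0,0,255,0,0,0,0,0,0,255,0,0,0,0,0,0,255,0,0,0,0,0,0,255,0,0,0,0,0,0,255]'; python3 -c "
from h import *
st()"
```

```text
clock: 26.85
ee_pos: [0.5659, 0.1904, 0.1207]
eef_rot: [-3.141, 0.001, -1.75]
ft_force: [-0.3, 0.0, 0.4]
gripper_width: 0.999
grip_force: 0.0
clock: 27.52
ee_pos: [0.5674, 0.1902, 0.1208]
eef_rot: [-3.137, 0.001, -1.752]
ft_force: [6.0, -1.1, 0.8]
gripper_width: 0.178
grip_force: 50.5
27.5 [0.5674 0.1902 0.1208] [-1.798e+02  1.000e-01 -1.004e+02] w 0.178 gf 50.5 F [ 6.  -1.1  0.8] q [-0.7   0.5   0.4   1.8  -0.24  0.89  2.77]
```

```bash
for i in 1 2 3; do python3 -m inch '[0,0,0,0,0,6,255,0,0,0,0,0,12,255,0,0,0,0,0,18,255,0,0,0,0,0,24,255,0,0,0,0,0,30,255,0,0,0,0,0,36,255,0,0,0,0,0,42,255,0,0,0,0,0,48,255]'; done; python3 -m inch '[0,0,0,0,0,0,255,0,0,0,0,0,0,255]'; python3 -m inch '[0,0,0,0,0,0,0,0,0,0,0,0,0,0,0,0,0,0,0,0,0,0,0,0,0,0,0,0,0,0,-4,0,0,0,0,0,0,-8,0,0,0,0,0,0,-12,0,0,0,0,0,0,-14,0,0,0,0]'
python3 - <<'E'
from h import *
st();to(.465,.175,.26,188)
E
```

```text
clock: 28.18
ee_pos: [0.5673, 0.1904, 0.1208]
eef_rot: [-3.14, 0.004, -2.594]
ft_force: [5.9, -0.8, -0.6]
gripper_width: 0.18
grip_force: 50.4
clock: 28.85
ee_pos: [0.5672, 0.1906, 0.1208]
eef_rot: [3.14, 0.004, 2.852]
ft_force: [5.4, -0.5, -1.2]
gripper_width: 0.179
grip_force: 50.4
clock: 29.52
ee_pos: [0.5674, 0.1907, 0.1208]
eef_rot: [3.137, 0.002, 2.014]
ft_force: [6.4, 1.0, -0.6]
gripper_width: 0.174
grip_force: 50.3
clock: 29.68
ee_pos: [0.5675, 0.1906, 0.1208]
eef_rot: [3.137, 0.002, 2.018]
ft_force: [6.0, 0.2, 1.2]
gripper_width: 0.177
grip_force: 50.6
clock: 30.35
ee_pos: [0.5665, 0.1898, 0.2643]
eef_rot: [3.138, 0.0, 2.018]
ft_force: [0.4, 0.7, 0.4]
gripper_width: 0.997
grip_force: 0.0
30.4 [0.5665 0.1898 0.2643] [179.8   0.  115.6] w 0.997 gf 0.0 F [0.4 0.7 0.4] q [-1.19  0.57  1.2   1.68 -0.55  1.28  0.56]
shift [ 3.06 -9.8   0.39] turn [  0.2   0.2 -72.4] dist/row4.17: 2.5 q7 0.56
```

```bash
python3 -m inch '[1,-3,0,0,0,-7,0,2,-6,0,0,0,-14,0,3,-9.8,0,0,0,-21,0,3,-9.8,0,0,0,-28,0,3,-9.8,0,0,0,-35,0,3,-9.8,0,0,0,-42,0,3,-9.8,0,0,0,-49,0,3,-9.8,0,0,0,-56,0]';python3 -m inch '[0,0,0,0,0,-7,0,0,0,0,0,0,-14,0,0,0,0,0,0,-16.5,0,0,0,0,0,0,-16.5,0,0,0,0,0,0,-16.5,0]'
python3 - <<'E'
from h import *
st();lid("yellow",.085,300,"pics/w7.png")
E
```

```text
clock: 31.02
ee_pos: [0.4635, 0.1752, 0.26]
eef_rot: [3.141, -0.0, 3.003]
ft_force: [0.2, -0.2, 0.1]
gripper_width: 1.003
grip_force: 0.0
clock: 31.43
ee_pos: [0.4638, 0.1748, 0.2599]
eef_rot: [3.141, -0.0, -3.001]
ft_force: [-1.0, 0.8, 0.8]
gripper_width: 0.995
grip_force: 0.0
31.4 [0.4638 0.1748 0.2599] [ 180.   -0. -172.] w 0.995 gf 0.0 F [-1.   0.8  0.8] q [-1.31  0.23  1.02  1.91 -0.22  1.12  1.51]
yellow 0.007403583024591301 [261.4 175.9] 1822 48 49 [0.4617 0.1819 0.085 ]
```

View pics/w7.png

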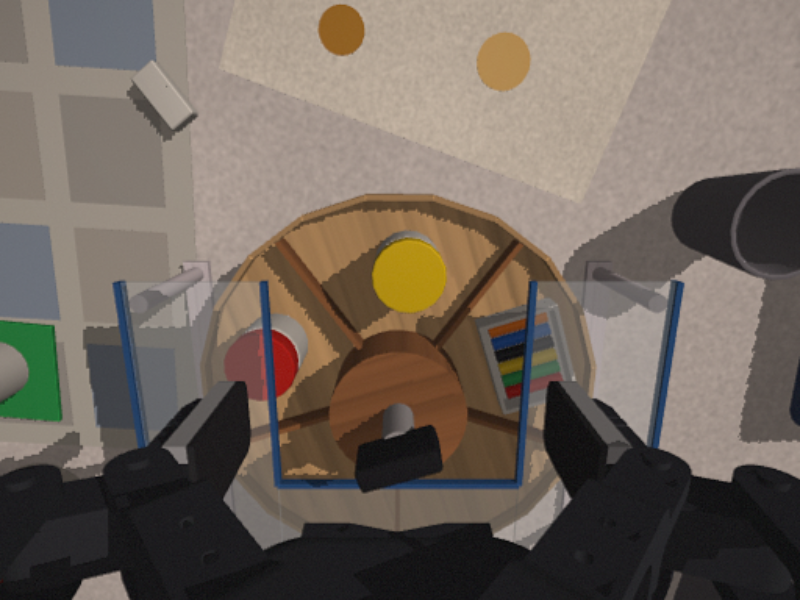

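Yellow lid (409,275) in the slot, red and crayons in the side bays. Grasping.

```bash
python3 -m inch '[0.1,0.7,3.5,0,0,0,0,0.1,0.7,7.5,0,0,0,0,0.1,0.7,11.5,0,0,0,0,0.1,0.7,15,0,0,0,0,0.1,0.7,18,0,0,0,0,0.1,0.7,20.4,0,0,0,0,0.1,0.7,20.8,0,0,0,0,0.1,0.7,20.8,0,0,0,0]' 30 && python3 -m inch '[0,0,0,0,0,0,255,0,0,0,0,0,0,255,0,0,0,0,0,0,255,0,0,0,0,0,0,255,0,0,0,0,0,0,255,0,0,0,0,0,0,255]' && python3 -m inch '[0,0,-1.5,0,0,0,255,0,0,-4,0,0,0,255,0,0,-7,0,0,0,255,0,0,-10,0,0,0,255,0,0,-13,0,0,0,255,0,0,-16,0,0,0,255,0,0,-19,0,0,0,255,0,0,-20,0,0,0,255]'
python3 - <<'E'
from h import *
st();to(.64,-.24,.27)
E
```

```text
clock: 32.15
ee_pos: [0.4613, 0.181, 0.0509]
eef_rot: [-3.14, -0.003, -3.0]
ft_force: [-0.0, 0.7, 0.3]
gripper_width: 0.999
grip_force: 0.0
clock: 32.65
ee_pos: [0.4629, 0.1825, 0.0535]
eef_rot: [3.14, 0.002, -2.999]
ft_force: [-0.2, -0.3, 6.5]
gripper_width: 0.575
grip_force: 29.9
clock: 33.32
ee_pos: [0.4636, 0.1819, 0.2562]
eef_rot: [3.138, 0.005, -3.0]
ft_force: [1.1, 0.2, -1.4]
gripper_width: 0.574
grip_force: 32.0
33.3 [0.4636 0.1819 0.2562] [ 179.8    0.3 -171.9] w 0.574 gf 32.0 F [ 1.1  0.2 -1.4] q [-1.33  0.24  1.04  1.91 -0.23  1.11  1.51]
shift [-11.5  -44.25  -1.49] turn [0.2 0.3 0. ] dist/row4.17: 11.0 q7 1.51
```

```bash
python3 -m inch '[-1,-3,-1.5,0,0,0,255,-2,-7,-1.5,0,0,0,255,-3,-11,-1.5,0,0,0,255,-4,-15,-1.5,0,0,0,255,-5,-19,-1.5,0,0,0,255,-6,-23,-1.5,0,0,0,255,-7,-27,-1.5,0,0,0,255,-8,-31,-1.5,0,0,0,255]'; python3 -m inch '[-1,-4,0,0,0,0,255,-2,-8,0,0,0,0,255,-3,-11,0,0,0,0,255,-3.5,-13,0,0,0,0,255,-3.5,-13,0,0,0,0,255,-3.5,-13,0,0,0,0,255]'
python3 - <<'E'
from h import *
st();lid("yellow",.005,300)
E
```

```text
clock: 33.98
ee_pos: [0.5854, -0.1151, 0.2666]
eef_rot: [3.141, 0.0, -2.998]
ft_force: [0.5, 0.2, -0.9]
gripper_width: 0.576
grip_force: 32.1
clock: 34.48
ee_pos: [0.6377, -0.2388, 0.2662]
eef_rot: [3.142, -0.001, -3.002]
ft_force: [-1.1, -0.7, -1.9]
gripper_width: 0.577
grip_force: 32.1
34.5 [ 0.6377 -0.2388  0.2662] [ 1.80e+02 -1.00e-01 -1.72e+02] w 0.577 gf 32.1 F [-1.1 -0.7 -1.9] q [-0.26  0.62  0.92  1.44 -0.5   1.33  2.39]
yellow 0.1021336296644444 [192.6 110.4] 5462 75 77 [ 0.5833 -0.3234  0.005 ]
yellow 0.1624133990993699 [253.8 276.5] 11727 124 123 [ 0.799  -0.2164  0.005 ]
```

```bash
python3 -m inch '[2,-2.5,2,0,0,4,255,4.5,-5,5,0,0,8,255,6.5,-7.6,8,0,0,12,255,6.5,-7.6,12,0,0,15,255,6.5,-7.6,15.5,0,0,15,255,6.5,-7.6,18.5,0,0,15,255,6.5,-7.6,21.3,0,0,15,255,6.5,-7.6,21.3,0,0,15,255]'; python3 -m inch '[0,0,0,0,0,0,255,0,0,0,0,0,0,255]'
python3 - <<'E'
from h import *
st();to(.5833,-.3234,.0300)
E
```

```text
clock: 35.2
ee_pos: [0.5826, -0.3169, 0.0483]
eef_rot: [3.137, -0.008, 3.025]
ft_force: [-0.6, 1.9, -3.1]
gripper_width: 0.574
grip_force: 32.0
clock: 35.37
ee_pos: [0.586, -0.3215, 0.0559]
eef_rot: [-3.141, 0.002, 3.024]
ft_force: [-0.2, -0.7, -1.5]
gripper_width: 0.572
grip_force: 32.0
35.4 [ 0.586  -0.3215  0.0559] [-1.800e+02  1.000e-01  1.733e+02] w 0.572 gf 32.0 F [-0.2 -0.7 -1.5] q [-0.09  0.82  0.83  1.67 -0.71  0.97  2.45]
shift [ 0.25 -0.22  2.59] turn [-0.   0.1 -0. ] dist/row4.17: 0.6 q7 2.45
```

```bash
python3 -m inch '[0.2,-0.2,0.8,0,0,0,255,0.2,-0.2,1.6,0,0,0,255,0.2,-0.2,2.2,0,0,0,255,0.2,-0.2,2.5,0,0,0,255,0.2,-0.2,2.65,0,0,0,255,0.2,-0.2,2.65,0,0,0,255,0.2,-0.2,2.65,0,0,0,255]'; python3 -m inch '[0,0,-0.05,0,0,0,255,0,0,-0.1,0,0,0,120,0,0,-0.1,0,0,0,60,0,0,-0.1,0,0,0,0,0,0,-0.1,0,0,0,0,0,0,-0.1,0,0,0,0,0,0,-3,0,0,0,0]'; python3 -m inch '[0,0,-4,0,0,0,0,0,0,-8,0,0,0,0,0,0,-12,0,0,0,0,0,0,-16,0,0,0,0,0,0,-20,0,0,0,0,0,0,-21,0,0,0,0]'
python3 - <<'E'
from h import *
st();lid("yellow",.06,300);lid("black",.055,400);to(.54,-.42,.26)
E
```

```text
clock: 35.95
ee_pos: [0.5825, -0.3233, 0.0286]
eef_rot: [3.14, 0.0, 3.022]
ft_force: [-4.6, 4.0, 11.0]
gripper_width: 0.575
grip_force: 33.3
clock: 36.53
ee_pos: [0.5802, -0.3213, 0.0526]
eef_rot: [3.139, -0.007, 3.023]
ft_force: [-0.4, 0.3, -0.5]
gripper_width: 1.002
grip_force: 0.0
clock: 37.03
ee_pos: [0.5839, -0.3258, 0.2743]
eef_rot: [-3.138, 0.008, 3.022]
ft_force: [-0.2, -0.4, 0.3]
gripper_width: 1.004
grip_force: 0.0
37.0 [ 0.5839 -0.3258  0.2743] [-179.8    0.4  173.1] w 1.004 gf 0.0 F [-0.2 -0.4  0.3] q [-0.17  0.61  1.    1.48 -0.52  1.33  2.32]
yellow 0.00975572745270118 [256.9 159.9] 4527 81 81 [ 0.5747 -0.3225  0.06  ]
yellow 0.21046340463440574 [115.7  16.1] 1710 54 34 [ 0.4123 -0.4474  0.06  ]
black 0.12708138342617895 [147.5 135.4] 1567 46 44 [ 0.5334 -0.4416  0.055 ]
black 0.15380646078945245 [242.7 284. ] 1137 38 38 [ 0.7334 -0.3591  0.055 ]
black 0.1892576815757367 [385.   40.8] 2035 51 53 [ 0.4671 -0.1755  0.055 ]
shift [ 3.19 -9.97  1.06] turn [-0.1  0.3 -0. ] dist/row4.17: 2.5 q7 2.32
```

Black-lidded candidates in this wrist frame (512x384 px): (147,135) at y=-0.442, (243,284) at y=-0.359 and (385,41) at y=-0.176. The first is farthest right, so I'm moving above it to confirm with a crop.

```bash
python3 -m inch '[1.5,-3,0,0,0,4,0,3,-6,0,0,0,8,0,4,-9,0,0,0,12,0,4,-10.9,0,0,0,15,0,4,-10.9,0,0,0,15,0,4,-10.9,0,0,0,15,0]'
python3 - <<'E'
from h import *
st();lid("black",.055,400)
c=read_camera("wrist");im=c["image"];cv2.imwrite("pics/c1.png",cv2.resize(im[40:290],(800,390)))
E
```

```text
clock: 37.63
ee_pos: [0.5289, -0.4278, 0.2657]
eef_rot: [3.142, -0.002, 2.759]
ft_force: [0.0, -0.1, -0.3]
gripper_width: 0.999
grip_force: 0.0
37.6 [ 0.5289 -0.4278  0.2657] [ 1.800e+02 -1.000e-01  1.581e+02] w 0.999 gf 0.0 F [ 0.  -0.1 -0.3] q [ 0.01  0.67  1.03  1.45 -0.57  1.36  2.26]
black 0.01673263302026579 [243.3 178.3] 1449 43 43 [ 0.5327 -0.443   0.055 ]
black 0.2247515849084574 [256.7 338.3] 37895 512 140 [ 0.739  -0.5088  0.055 ]
black 0.25630940125826157 [461.2  23.5] 2285 57 50 [ 0.467 -0.178  0.055]
```

View pics/c1.png

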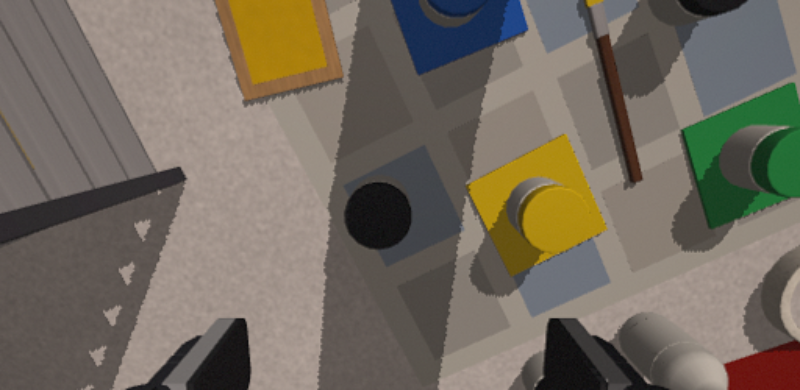

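Target lid at (378,214) in the crop. The paper-tray rack is left of it, with its corner at (185,175), so I'm checking clearance.

Run:
```python
from h import *
np.set_printoptions(precision=3,suppress=True)
a=read_camera("scene");b=read_camera("side");w=read_camera("wrist");k=.64
print("scene posts foot",onz(a,148*k,275*k,0),onz(a,35*k,345*k,0))
print("top",*tri(a,(132*k,205*k),b,(541*k,545*k)))
o,d=ray(w,185*k,175*.64+40)
for z in(0,.05,.1,.15,.2): print(z,onz(w,185*k,175*k+40,z))
to(.5327,-.443,.0235);to(.5327,-.443,.0235,215)
```

```text
scene posts foot [ 0.159 -0.585  0.   ] [ 0.438 -0.81   0.   ]
top [ 0.403 -0.584  0.301] 0.08739575511088728
0 [ 0.454 -0.584  0.   ]
0.05 [ 0.456 -0.562  0.05 ]
0.1 [ 0.457 -0.539  0.1  ]
0.15 [ 0.459 -0.517  0.15 ]
0.2 [ 0.461 -0.495  0.2  ]
shift [-0.82 -1.57 24.34] turn [ 0. -0. -0.] dist/row4.17: 5.9 q7 2.26
shift [-0.82 -1.57 24.34] turn [  0.1  -0.  -56.7] dist/row4.17: 5.9 q7 2.26
```

```bash
python3 -m inch '[-0.4,-0.8,2,0,0,0,0,-0.8,-1.6,5,0,0,0,0,-0.8,-1.6,9,0,0,0,0,-0.8,-1.6,13,0,0,0,0,-0.8,-1.6,17,0,0,0,0,-0.8,-1.6,20.5,0,0,0,0,-0.8,-1.6,23,0,0,0,0,-0.8,-1.6,23,0,0,0,0]' 30
python3 - <<'E'
from h import *
st();to(.5327,-.443,.022)
E
```

```text
clock: 38.55
ee_pos: [0.5299, -0.4409, 0.0313]
eef_rot: [3.138, -0.008, 2.763]
ft_force: [-0.5, 1.7, -0.7]
gripper_width: 1.001
grip_force: 0.0
38.5 [ 0.5299 -0.4409  0.0313] [179.8  -0.5 158.3] w 1.001 gf 0.0 F [-0.5  1.7 -0.7] q [ 0.11  0.9   0.85  1.62 -0.77  1.    2.41]
shift [-0.34 -0.09  0.93] turn [ 0.2 -0.5 -0. ] dist/row4.17: 0.2 q7 2.41
```

```bash
python3 -m inch '[0,0,0.7,0,0,0,0,0,0,1.3,0,0,0,0,0,0,1.3,0,0,0,0,0,0,1.3,0,0,0,0]'; python3 -m inch '[0,0,0,0,0,0,255,0,0,0,0,0,0,255,0,0,0,0,0,0,255,0,0,0,0,0,0,255,0,0,0,0,0,0,255,0,0,0,0,0,0,255]' ; python3 -m inch '[0,0,-1.5,0,0,0,255,0,0,-4,0,0,0,255,0,0,-7,0,0,0,255,0,0,-10,0,0,0,255,0,0,-13,0,0,0,255,0,0,-17,0,0,0,255,0,0,-21,0,0,0,255,0,0,-23,0,0,0,255]'
python3 - <<'E'
from h import *
st();to(.4606,.1748,.26);to(.4606,.1748,.26,188)
E
```

```text
clock: 38.88
ee_pos: [0.5321, -0.4453, 0.0258]
eef_rot: [-3.141, 0.002, 2.761]
ft_force: [0.3, -0.9, -0.1]
gripper_width: 0.997
grip_force: 0.0
clock: 39.38
ee_pos: [0.5319, -0.4451, 0.0253]
eef_rot: [3.141, 0.001, 2.761]
ft_force: [-0.5, 1.9, 5.7]
gripper_width: 0.575
grip_force: 31.3
clock: 40.05
ee_pos: [0.5313, -0.4464, 0.2605]
eef_rot: [-3.139, 0.005, 2.76]
ft_force: [1.2, -1.1, -0.9]
gripper_width: 0.573
grip_force: 31.5
40.0 [ 0.5313 -0.4464  0.2605] [-179.9    0.3  158.1] w 0.573 gf 31.5 F [ 1.2 -1.1 -0.9] q [ 0.04  0.69  1.02  1.42 -0.59  1.35  2.28]
shift [29.71 55.01 -0.22] turn [-0.1  0.3 -0. ] dist/row4.17: 15.0 q7 2.28
shift [29.71 55.01 -0.22] turn [ -0.2   0.2 -29.9] dist/row4.17: 15.0 q7 2.28
```

```bash
python3 -m inch '[1.5,3,0,0,0,0,255,3,6.5,0,0,0,0,255,5,10,0,0,0,0,255,7,13.5,0,0,0,0,255,9,17,0,0,0,0,255,11,20.5,0,0,0,0,255,13,24,0,0,0,0,255,15,27.5,0,0,0,0,255]'; python3 -m inch '[2,3.5,0,0,0,-4,255,4,7,0,0,0,-8,255,6,10.5,0,0,0,-12,255,8,14,0,0,0,-16,255,10,17.5,0,0,0,-20,255,12,21,0,0,0,-24,255,13.5,24.5,0,0,0,-27,255,14.7,27.4,0,0,0,-30,255]'; python3 -m inch '[0,0,0,0,0,0,255,0,0,0,0,0,0,255]';python3 - <<'E'
from h import *
st();to(.4605,.1754,.060,188);c=read_camera("wrist");cv2.imwrite("pics/w8.png",cv2.resize(c["image"],(800,600)))
E
```

```text
clock: 40.72
ee_pos: [0.4933, -0.1324, 0.2547]
eef_rot: [3.141, -0.0, 2.76]
ft_force: [0.5, 0.9, 0.6]
gripper_width: 0.577
grip_force: 31.6
clock: 41.38
ee_pos: [0.4587, 0.1782, 0.2549]
eef_rot: [3.139, -0.0, -2.994]
ft_force: [0.1, -0.2, -0.9]
gripper_width: 0.576
grip_force: 31.6
clock: 41.55
ee_pos: [0.4593, 0.1766, 0.2546]
eef_rot: [-3.141, -0.0, -2.995]
ft_force: [-0.0, -0.9, -0.6]
gripper_width: 0.573
grip_force: 31.6
41.5 [0.4593 0.1766 0.2546] [-180.    -0.  -171.6] w 0.573 gf 31.6 F [-0.  -0.9 -0.6] q [-1.46  0.31  1.25  1.93 -0.33  1.13  1.63]
shift [-0.1  -0.13 19.46] turn [-0.  -0.   0.4] dist/row4.17: 4.7 q7 1.63
```

View pics/w8.png

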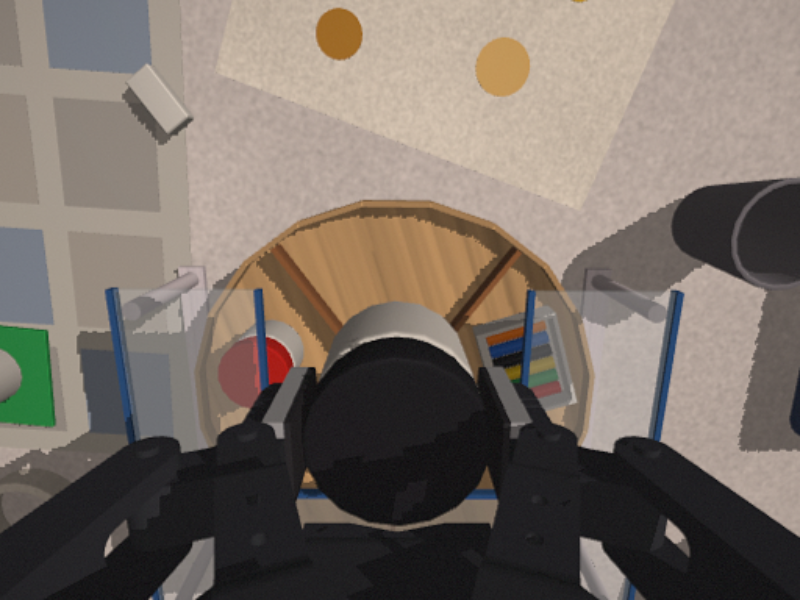

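The bay is empty and lined up, with walls at (310,290) and (485,285). Lowering.

```bash
python3 -m inch '[-0.1,-0.1,3,0,0,0,255,-0.1,-0.1,6.5,0,0,0,255,-0.1,-0.1,10,0,0,0,255,-0.1,-0.1,13,0,0,0,255,-0.1,-0.1,16,0,0,0,255,-0.1,-0.1,18,0,0,0,255,-0.1,-0.1,19,0,0,0,255,-0.1,-0.1,19,0,0,0,255]'; python3 -m inch '[0,0,0,0,0,0,255,0,0,0,0,0,0,255]'
python3 - <<'E'
from h import *
st();to(.4605,.1754,.057)
E
```

```text
clock: 42.27
ee_pos: [0.4603, 0.1724, 0.0634]
eef_rot: [-3.14, -0.002, -3.002]
ft_force: [-0.2, 1.1, -1.5]
gripper_width: 0.576
grip_force: 31.6
clock: 42.43
ee_pos: [0.462, 0.1741, 0.0658]
eef_rot: [3.141, 0.002, -3.0]
ft_force: [-0.4, 0.5, -1.5]
gripper_width: 0.575
grip_force: 31.6
42.4 [0.462  0.1741 0.0658] [ 1.800e+02  1.000e-01 -1.719e+02] w 0.575 gf 31.6 F [-0.4  0.5 -1.5] q [-1.15  0.57  0.92  2.11 -0.67  0.77  1.91]
shift [0.13 0.15 0.88] turn [0.  0.1 0. ] dist/row4.17: 0.2 q7 1.91
```

```bash
python3 -m inch '[0.1,0.1,0.4,0,0,0,255,0.1,0.1,0.8,0,0,0,255,0.1,0.1,1,0,0,0,255,0.1,0.1,1,0,0,0,255,0.1,0.1,1,0,0,0,255]'; python3 -m inch '[0,0,0,0,0,0,255,0,0,0,0,0,0,120,0,0,0,0,0,0,60,0,0,0,0,0,0,0,0,0,0,0,0,0,0,0,0,0,0,0,0,0,0,0,-3,0,0,0,0]'; python3 -m inch '[0,0,-4,0,0,0,0,0,0,-8,0,0,0,0,0,0,-12,0,0,0,0,0,0,-16,0,0,0,0,0,0,-18,0,0,0,0]'
python3 - <<'E'
from h import *
st();lid("black",.085,400);to(.5645,.190,.25,115.6)
E
```

```text
clock: 42.85
ee_pos: [0.4599, 0.1758, 0.0552]
eef_rot: [3.14, 0.0, -2.998]
ft_force: [-3.8, -0.0, 10.2]
gripper_width: 0.575
grip_force: 32.5
clock: 43.43
ee_pos: [0.4572, 0.1746, 0.0814]
eef_rot: [-3.139, -0.006, -2.998]
ft_force: [-1.7, 0.5, 0.3]
gripper_width: 1.001
grip_force: 0.0
clock: 43.85
ee_pos: [0.4613, 0.1747, 0.2682]
eef_rot: [3.14, 0.003, -3.0]
ft_force: [0.6, 0.9, -0.6]
gripper_width: 0.997
grip_force: 0.0
43.9 [0.4613 0.1747 0.2682] [ 179.9    0.2 -171.9] w 0.997 gf 0.0 F [ 0.6  0.9 -0.6] q [-1.48  0.29  1.27  1.91 -0.31  1.16  1.62]
black 0.002913928715797538 [254.4 173.1] 1671 46 47 [0.4596 0.1749 0.085 ]
black 0.1363154034471601 [254.  290.3] 1516 54 41 [0.5975 0.1943 0.085 ]
black 0.2029843836087734 [449.7 137.7] 1714 61 61 [0.3951 0.3666 0.085 ]
shift [-10.3    0.03   2.06] turn [ 0.4  0.2 72.5] dist/row4.17: 2.5 q7 1.62
```

```bash
python3 -m inch '[-3,0,0,0,0,0,0,-6.5,0,0,0,0,0,0,-10.2,0,0,0,0,4,0,-10.2,0,0,0,0,10,0,-10.2,0,0,0,0,17,0,-10.2,0,0,0,0,24,0,-10.2,0,0,0,0,30,0,-10.2,0,0,0,0,36,0]'; python3 -c "
from h import *
st()"
```

```text
clock: 44.57
ee_pos: [0.5607, 0.1895, 0.2639]
eef_rot: [-3.141, -0.0, 2.65]
ft_force: [1.0, 0.4, -0.6]
gripper_width: 1.001
grip_force: 0.0
44.6 [0.5607 0.1895 0.2639] [-180.    -0.   151.9] w 1.001 gf 0.0 F [ 1.   0.4 -0.6] q [-1.23  0.6   1.26  1.69 -0.59  1.3   1.24]
```

```bash
python3 -m inch '[-0.4,0.1,2,0,0,0,0,-0.4,0.1,5,0,0,0,0,-0.4,0.1,8,0,0,0,0,-0.4,0.1,8,0,0,7,0,-0.4,0.1,8,0,0,14,0,-0.4,0.1,8,0,0,21,0,-0.4,0.1,8,0,0,28,0,-0.4,0.1,8,0,0,35,0]'; python3 -m inch '[0,0,0,0,0,0,0,0,0,0,0,0,0,0]'
python3 - <<'E'
from h import *
st();to(.5652,.190,.119,115.6)
c=read_camera("wrist");cv2.imwrite("pics/w9.png",cv2.resize(c["image"],(800,600)))
E
```

```text
clock: 45.23
ee_pos: [0.5646, 0.1887, 0.184]
eef_rot: [-3.141, 0.0, 2.039]
ft_force: [-0.2, 0.4, -0.3]
gripper_width: 1.002
grip_force: 0.0
clock: 45.4
ee_pos: [0.5646, 0.1886, 0.1839]
eef_rot: [-3.141, 0.001, 2.049]
ft_force: [-0.1, 0.4, 0.1]
gripper_width: 1.0
grip_force: 0.0
45.4 [0.5646 0.1886 0.1839] [-1.799e+02  1.000e-01  1.174e+02] w 1.0 gf 0.0 F [-0.1  0.4  0.1] q [-1.21  0.78  1.32  1.78 -0.8   1.25  0.8 ]
shift [0.1  0.12 6.49] turn [-0.1  0.1  1.8] dist/row4.17: 1.6 q7 0.8
```

View pics/w9.png

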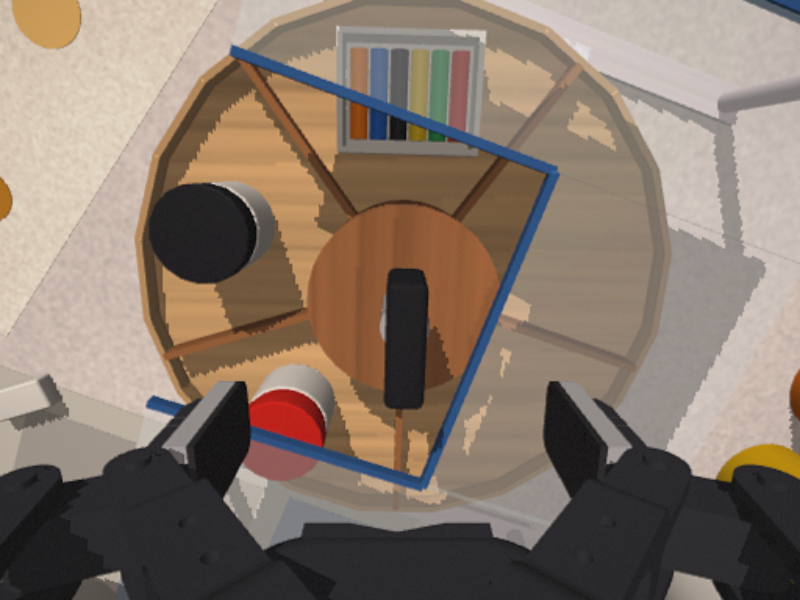

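Bar (406,338) is aligned with the tool, and black is upright in its bay. Now the final turn of +72.7°.

```bash
python3 -m inch '[0.1,0.1,2,0,0,2,0,0.1,0.1,4,0,0,2,0,0.1,0.1,6,0,0,2,0,0.1,0.1,6.4,0,0,2,0,0.1,0.1,6.4,0,0,2,0]' 50; python3 -m inch '[0,0,0,0,0,0,255,0,0,0,0,0,0,255,0,0,0,0,0,0,255,0,0,0,0,0,0,255,0,0,0,0,0,0,255,0,0,0,0,0,0,255,0,0,0,0,0,0,255,0,0,0,0,0,0,255]'; python3 -m inch '[0,0,0,0,0,-5,255,0,0,0,0,0,-10,255,0,0,0,0,0,-15,255,0,0,0,0,0,-20,255,0,0,0,0,0,-25,255,0,0,0,0,0,-30,255,0,0,0,0,0,-35,255,0,0,0,0,0,-36,255]'; python3 -m inch '[0,0,0,0,0,-5,255,0,0,0,0,0,-10,255,0,0,0,0,0,-15,255,0,0,0,0,0,-20,255,0,0,0,0,0,-25,255,0,0,0,0,0,-30,255,0,0,0,0,0,-35,255,0,0,0,0,0,-36.5,255]'; python3 -m inch '[0,0,0,0,0,0,255,0,0,0,0,0,0,255]'; python3 -c "
from h import *
st()"
```

```text
clock: 45.87
ee_pos: [0.5645, 0.1899, 0.1196]
eef_rot: [-3.14, -0.0, 2.012]
ft_force: [0.5, 0.9, 0.6]
gripper_width: 0.996
grip_force: 0.0
clock: 46.53
ee_pos: [0.5672, 0.191, 0.1212]
eef_rot: [3.137, 0.001, 2.011]
ft_force: [8.1, 2.7, -0.1]
gripper_width: 0.178
grip_force: 51.3
clock: 47.2
ee_pos: [0.5669, 0.1907, 0.1212]
eef_rot: [3.139, 0.003, 2.645]
ft_force: [4.8, 2.1, -0.8]
gripper_width: 0.177
grip_force: 51.3
clock: 47.87
ee_pos: [0.5668, 0.1903, 0.1212]
eef_rot: [3.141, 0.004, -3.002]
ft_force: [4.9, 2.3, 0.1]
gripper_width: 0.175
grip_force: 51.4
clock: 48.03
ee_pos: [0.5669, 0.1903, 0.1212]
eef_rot: [3.141, 0.004, -3.007]
ft_force: [5.0, 1.3, -0.5]
gripper_width: 0.176
grip_force: 51.5
48.0 [0.5669 0.1903 0.1212] [ 180.     0.2 -172.3] w 0.176 gf 51.5 F [ 5.   1.3 -0.5] q [-1.05  0.66  0.96  1.82 -0.64  1.    1.87]
```

```bash
python3 -m inch '[0,0,0,0,0,0,0,0,0,0,0,0,0,0,0,0,0,0,0,0,0,0,0,0,0,0,0,0,0,0,-4,0,0,0,0,0,0,-8,0,0,0,0,0,0,-12,0,0,0,0,0,0,-16,0,0,0,0]'; python3 -m inch '[1,-4,-2,0,0,0,0,2,-8,-2,0,0,0,0,2,-12,-2,0,0,0,0,2,-16,-2,0,0,0,0,2,-19,-2,0,0,0,0,2,-19,-2,0,0,0,0,2,-19,-2,0,0,0,0]'
python3 - <<'E'
from h import *
st();c=read_camera("wrist");cv2.imwrite("pics/w10.png",cv2.resize(c["image"],(800,600)));np.save("w10.npy",c,allow_pickle=True)
s=read_camera("side")["image"][130:360,180:420];cv2.imwrite("pics/s10.png",cv2.resize(s,(626,600),interpolation=cv2.INTER_CUBIC))
E
```

```text
clock: 48.7
ee_pos: [0.5647, 0.1896, 0.2821]
eef_rot: [-3.141, -0.001, -3.008]
ft_force: [0.8, 0.8, 0.5]
gripper_width: 1.001
grip_force: 0.0
clock: 49.28
ee_pos: [0.5704, -0.0034, 0.3007]
eef_rot: [3.141, 0.0, -3.012]
ft_force: [0.8, 0.4, -0.2]
gripper_width: 1.0
grip_force: 0.0
49.3 [ 0.5704 -0.0034  0.3007] [ 180.     0.  -172.6] w 1.0 gf 0.0 F [ 0.8  0.4 -0.2] q [-0.89  0.43  1.13  1.68 -0.4   1.29  2.03]
```

View pics/w10.png

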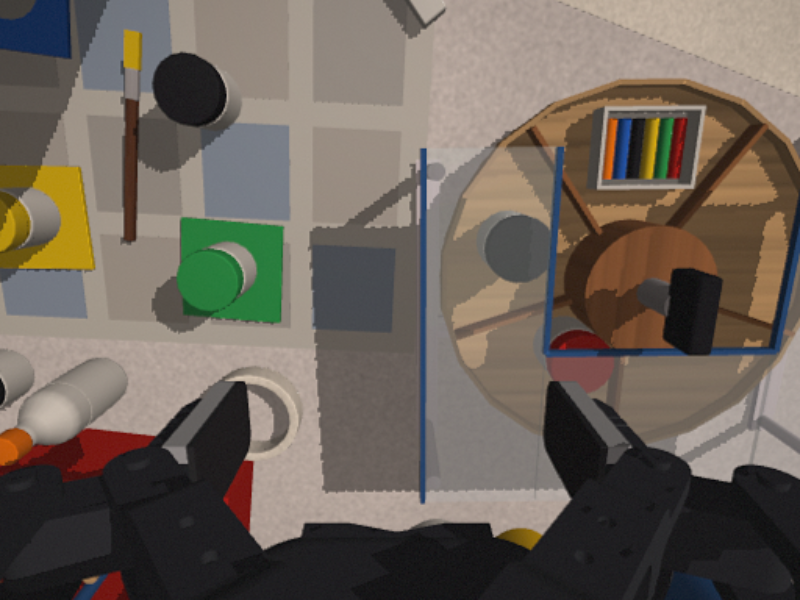

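View pics/s10.png

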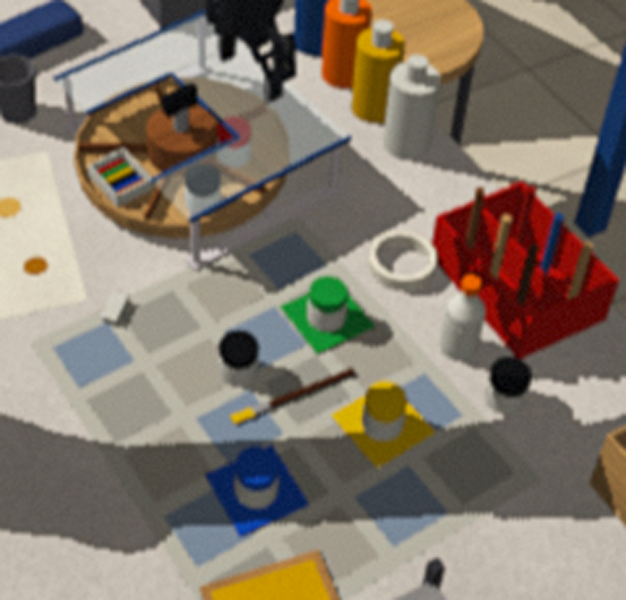

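Wrist: green pot (212,280) on its mat, crayon tray (651,148) in the slot, black (517,247) and red (580,360) in the carousel. Side: blue, yellow and green all upright on their mats. I'll make one numeric check before handing in.

Run:
```python
from h import *
np.set_printoptions(precision=4,suppress=True)
c=np.load("w10.npy",allow_pickle=True).item();k=.64
f=lambda u,v,z:onz(c,u*k,v*k,z)[:2]
print("green lid",f(210,280,.06),"mat",np.mean([f(*p,.005) for p in((182,218),(284,226),(281,322),(179,310))],0))
t=np.mean([f(*p,.052) for p in((603,107),(705,108),(694,189),(596,187))],0);d=t-C;print("tray",t,np.linalg.norm(d),np.degrees(np.arctan2(d[1],d[0]))%360)
# side view: lids vs mats (common calibration bias cancels)
s=read_camera("side");g=lambda u,v,z:onz(s,180+u*240/626,130+v*230/600,z)[:2]
M=dict(blue=[(257,452),(280,445),(308,500),(243,534),(207,480)],yellow=[],green=[])
print("blue",g(257,458,.06),np.mean([g(*p,.005) for p in((207,482),(281,446),(308,500),(245,535))],0))
print("yellow",g(385,395,.06),np.mean([g(*p,.005) for p in((334,422),(385,385),(436,428),(378,466))],0))
print("green",g(327,292,.06),np.mean([g(*p,.005) for p in((281,309),(330,281),(374,322),(318,352))],0))
```

```text
green lid [ 0.6066 -0.1486] mat [ 0.6097 -0.149 ]
tray [0.4635 0.1749] 0.1021198520462307 188.48693114691233
blue [ 0.4075 -0.331 ] [ 0.4078 -0.3405]
yellow [ 0.5826 -0.3251] [ 0.5826 -0.3302]
green [ 0.6029 -0.1583] [ 0.6072 -0.1538]
```

```bash
python3 -m inch '[1,-4,0,0,0,0,0,2.5,-8,0,0,0,0,0,4,-12,0,0,0,0,0,6,-16,0,0,0,0,0,8,-20,0,0,0,0,0,10,-24,0,0,0,0,0,11,-27,0,0,0,0,0,11,-27,0,0,0,0,0]'; python3 -m inch '[1,-3,0,0,0,0,0,1,-3,0,0,0,0,0,1,-3,0,0,0,0,0]'
python3 - <<'E'
from h import *
st();c=read_camera("wrist");np.save("w11.npy",c,allow_pickle=True)
u,v=np.array(proj(c,(.404,-.333,.03))).astype(int);print(u,v);x0,y0=max(0,u-80),max(0,v-70)
cv2.imwrite("pics/w11.png",cv2.resize(c["image"][y0:y0+140,x0:x0+160],(640,560)));print(x0,y0)
E
```

```text
clock: 50.1
ee_pos: [0.4937, -0.291, 0.3013]
eef_rot: [-3.138, -0.0, -3.017]
ft_force: [-1.5, -0.2, 0.9]
gripper_width: 1.003
grip_force: 0.0
clock: 50.35
ee_pos: [0.4918, -0.3146, 0.3002]
eef_rot: [-3.141, -0.001, -3.009]
ft_force: [-0.4, 0.1, -0.2]
gripper_width: 1.004
grip_force: 0.0
50.4 [ 0.4918 -0.3146  0.3002] [-180.    -0.  -172.4] w 1.004 gf 0.0 F [-0.4  0.1 -0.2] q [-0.28  0.44  1.09  1.65 -0.41  1.3   2.59]
249 90
169 20
```

View pics/w11.png

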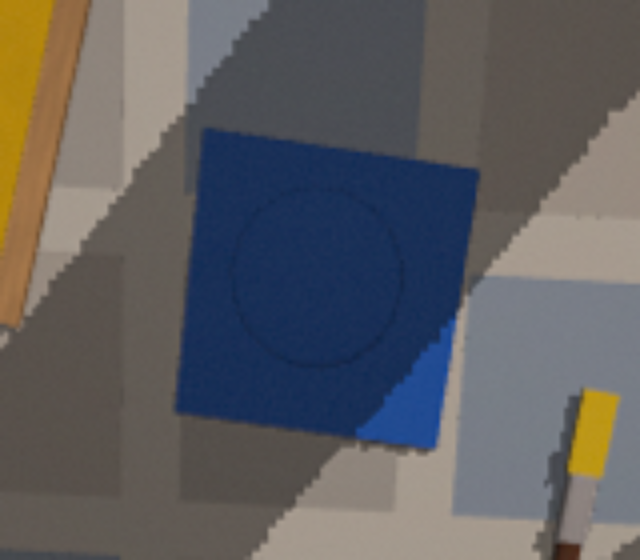

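The blue lid (318,278) sits on the mat centre (324,288), within a few mm. Handing in.

```bash
python3 -c "
from cell import *
print(job_done())"
```

```text
the job is handed in; nothing more can be done
None
```

The job is handed in: blue, green and yellow pots stand on their mats, the black-lidded pot is back in an emptied carousel bay, red stays in the carousel, and the crayon bay is in the middle of the open slot; no verdict was returned.

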